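Chock the big capacitor on the sloping test stand

TASK

The big capacitor can lies on the sloping test stand, kept from rolling down only by the two posts of the drop stop. Slide the rubber wedge chock, thin end first, up the slope between the posts against the can's low side and keep pushing gently until the can has rolled up against the back rest and the chock bears firmly on it (about 7 N; under 5 N is too slack, more than 14 N dents the can). Then press the stop's pad all the way down so that the chock alone holds the can snug against the rest and it does not roll back, let go of everything, and do not shove the other things on the bench about.

Things in the scene. Friction and masses are not known exactly. Their poses are not given: they have to be found in the camera images.
- stand: Fixed sloping plywood stand, 250 mm long (x) by 210 mm wide (y). Level frame, origin on the bench below the can's starting axis. The flat deck rises along the stand's +x at 7 degrees and is level along y; deck height above the bench = 55 mm + 0.1228 * x, x from -150 (low end) to +100 mm. Uphill of the can a rigid upright aluminium rail, 120 mm along y, the back rest, is screwed on: where exactly differs each time.
- can: Smooth aluminium capacitor can, 70 mm diameter, 130 mm long, 0.35 to 0.65 kg, lying across the stand. Origin mid-axis; its y axis is the can's axis, along the stand's y; x and z turn as it rolls. It starts above the stand's origin, leaning on the stop posts, and can roll 4 to 24 mm (unknown) up the slope before it meets the rest; rolling it with the chock takes 1 to 4.5 N.
- chock: Black rubber wedge on the bench, 60 mm long (x), 36 wide (y), 30 high, 0.09 kg. Origin: centre of its flat underside. Toe 3 mm high at x=+30 mm; the face climbs at 40 degrees to full height at x=-2 mm; from there to x=-30 a block with parallel sides, to grip across its width. Flat on the deck touching the can, its origin is 46 mm downhill of the can's axis. It does not slide by itself on the deck.
- stop (a joint): Drop stop, slides straight down into the stand: 0 = up, 0.020 m = fully down, its posts below the deck. About 4 N (plus 25 N per m/s) pushes it down to a hard end; it stays where left. Its two 10 mm square steel posts stand 18 mm above the deck at y = +50 and -50 mm in the stand's frame (90 mm clear between them), 28 to 38 mm downhill of the stand's origin.
- stop_pad (a point): Centre of the top of the stop's round black press pad, 28 mm diameter, on a stem beside the -y post, at x = -65 mm, y = -80 mm in the stand's frame and 77 mm above the bench when up (57 mm when down). Moves with the stop.
- block: Bystander: plain wooden block 65 x 36 x 30 mm on the bench, same size as the chock but with no wedge. Origin at the centre of its underside.
- driver: Bystander: screwdriver lying on the bench, to the right of the stand.
- reel: Bystander: metal wire reel, 64 mm diameter, 45 mm high, on the left.
- jar: Bystander: glass jar, 56 mm diameter, 70 mm high, to the right of the stand.
- smallcap: Bystander: small upright capacitor, 22 mm diameter, 40 mm high, near the chock and block.
Things that resemble listed ones, but are neither listed nor needed, are in the scene too. Leave any red or yellow look-alike of the can alone.

How it is judged:
By the outcome, as a careful person would: the job done as asked, in the order asked, and still so for the second after the job is handed in, with the robot touching nothing.
It also fails if it takes over 72 s, if anything falls off the work surface, if the arm or the gripper's body presses on something with over 40 N, if the wrist force passes 120 N, or if a joint passes its speed limit or range.

ROBOT

A 7-joint arm with a two-finger parallel gripper is mounted at the origin on the work surface. World frame = base frame: x ahead of the robot, y to its left, z up, the work surface at z = 0. Lengths are in m, angles in rad, forces in N, time in s.
With the tool pointing down it reaches from about 0.425 to 0.875 m from the base axis. Payload 4.7 kg.
Tool frame: the origin (TCP) lies on the centre line of the jaws, within the pads' length; the fingertips stand 19 mm ahead of it and the grasp point (between the pads) is the TCP (ctrl.nose_length is the distance from the TCP to the fingertips, in m); z points along the fingers, x is the direction in which the jaws open and shut, and the axes are right-handed (so a half turn about z gives the same grasp; the last joint's range is limited). The gripper opens to 87 mm and grips with 3 to 60 N. Pads are 19 mm wide; open, the fingers measure 117 mm over their backs; the gripper's body (75 mm by 190 mm) begins 51 mm behind the grasp point.
Start: joints at [1.147, 0.321, -0.07, 1.45, 0.023, 1.371, -0.057], TCP at [0.276, -0.589, 0.206] pointing down, gripper open.
Joint ranges: [-2.86, 2.86], [-0.3, 2.09], [-1.38, 1.24], [0.06, 2.45], [-1.56, 4.7], [0.09, 2.05], [-2.69, 2.69]. Speed limits (rad/s): [2.57, 2.57, 3.14, 3.14, 3.14, 3.14, 3.14].

INTERFACE

Orientations are given as a rotation vector (axis times angle).
In Python, from bench import ctrl gives the robot as it stands. The module is installed in compiled form; this text tells all that it offers.
- The arm moves only by the shell command python3 -m crank 'ROWS' [OPENING] [FORCE]. ROWS is a JSON object of lists of equal length, an entry for each row: "dp": the shift along the tool's x, y, z in cm, a list of three; "delta_rot": the turn, a rotation vector about the tool's x, y, z in rad, a list of three. In form: {"dp": [[x, y, z], ...], "delta_rot": [[rx, ry, rz], ...]}. A call has exactly 8 rows; each row shifts and turns the commanded pose from where the row before left it, along the tool's axes as they then stand; what a row does not reach is not made up. A row lasts 1/10 s, in which the tool goes at most 50 mm and 8.59 degrees, less where a joint would pass 70% of its speed; a pose out of reach is approached as far as the arm can. A call with a gripper value outside its range is refused whole. OPENING is the finger opening in cm, from 0 to 8.7, set as the call begins (- or left out, the last holds). The fingers move at their own pace and stop on an object; FORCE is the grip in N (left out, the last holds). Time passes only in rows, so rows that do not move let the fingers close, or fill a call up. It gives the time, the measured TCP pose, the force and the opening at its end, in the units of the state.
- ctrl.get_state(): the state, without advancing time (a new reading comes with each control period).
- ctrl.get_image(name): name is "scene" or "side" or "wrist"; returns the picture (384x512x3 uint8, blue, green, red); there is no depth.
- ctrl.camera_info(name): a dict with "camera_matrix" (3x3 intrinsics, pixels), "xyz" and "orientation" of the camera in the world. Camera axes: x right, y down, z forward; pixel columns grow to the right and rows downward; lengths in m; the calibration is good to about 2 mm. A picture is of the moment at which its call begins: read the wrist's pose just before it. camera_info takes no time and is no camera call; for the wrist camera it gives the pose at the moment of the call.
- ctrl.close_job(): hands the job in, once; it reports no verdict.
The state is a dict: "time": time; "joint_positions": joint angles; "qd": joint speeds; "joint_torque": joint torques, N m; "position": TCP position; "tool_rot": TCP orientation; "ft_force": force on the tool from outside, world axes, zero at the start; "torque": the same for the moment, N m; "grip_width": opening from 0.0 (shut) to 1.0 (fully open).
Only numpy, scipy, OpenCV 4.12 (cv2) and the standard library are available. Lean on these libraries where they do the work, as an engineer would, in place of code of your own. Each camera call takes 0.05 s, during which the arm holds its last target.

## Working session

There is one attempt and no reset: what is moved stays moved. The work goes in short steps, Python scripts to look and compute and a shell command to move; the robot and the scene stay as the last step left them, time stands still between calls to the robot, and variables do not carry over. Pictures are saved under pics/ and viewed, and the job is handed in when it is done.

```bash
mkdir -p pics; python3 - <<'E'
from bench import ctrl
import cv2, numpy as np
print(ctrl.get_state())
for n in ["scene","side","wrist"]:
    i=ctrl.camera_info(n); print(n,i)
    cv2.imwrite(f"pics/{n}0.png",ctrl.get_image(n))
E
```

```text
{'time': 0.0, 'joint_positions': array([ 1.14710972,  0.32181126, -0.07002574,  1.4517494 ,  0.02270707,
        1.37083036, -0.05690321]), 'qd': array([-0.00156868, -0.00254209, -0.00044864, -0.00208252, -0.00020339,
        0.0012985 ,  0.00056988]), 'joint_torque': array([-8.09578481e-02, -4.92025638e+01, -4.81118336e-01, -3.13317990e+01,
       -1.02934388e-01,  2.00414256e-02,  5.75274418e-03]), 'position': array([ 0.27517136, -0.58818274,  0.20463144]), 'tool_rot': array([-2.65006845,  1.68558241,  0.00284601]), 'ft_force': array([ 0.4990191 ,  0.35445888, -0.57624145]), 'torque': array([ 0.01970954, -0.08684123,  0.01048465]), 'grip_width': 1.0017858707962688}
scene {'camera_matrix': array([[395.27454154,   0.        , 257.33818001],
       [  0.        , 395.27454154, 184.35216933],
       [  0.        ,   0.        ,   1.        ]]), 'xyz': array([ 1.23676267, -0.12884895,  0.90710477]), 'orientation': array([-1.8810357 , -1.64752397,  0.61986824])}
side {'camera_matrix': array([[368.24025809,   0.        , 257.56039086],
       [  0.        , 368.24025809, 192.55186974],
       [  0.        ,   0.        ,   1.        ]]), 'xyz': array([0.34093778, 0.68400583, 0.76960938]), 'orientation': array([-0.33254079,  2.8106614 , -1.18957414])}
wrist {'camera_matrix': array([[312.39843701,   0.        , 253.89789007],
       [  0.        , 312.39843701, 190.63591706],
       [  0.        ,   0.        ,   1.        ]]), 'xyz': array([ 0.33663774, -0.56014103,  0.38261343]), 'orientation': array([ 2.46576429, -1.56850187, -0.20126813])}
```

View pics/scene0.png

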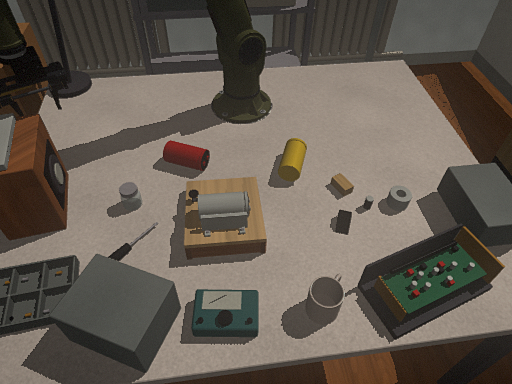

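View pics/side0.png

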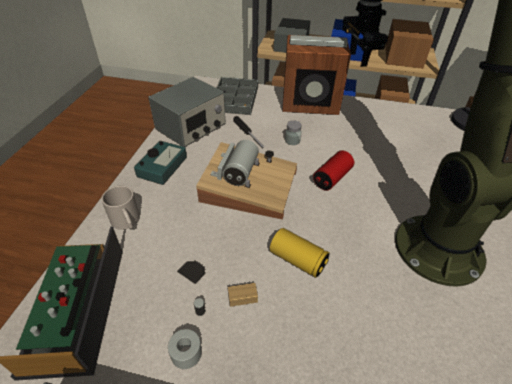

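View pics/wrist0.png

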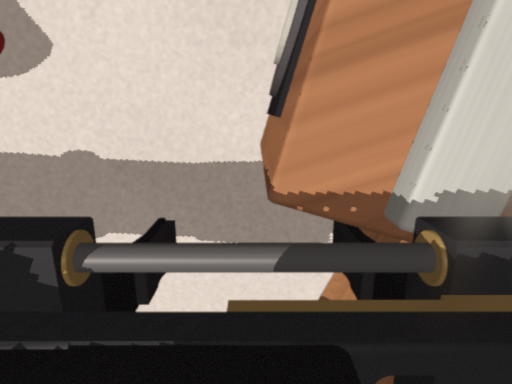

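```bash
python3 - <<'E'
import cv2
a=cv2.imread("pics/scene0.png");b=cv2.imread("pics/side0.png")
cv2.imwrite("pics/c1.png",cv2.resize(a[165:265,170:280],None,fx=6,fy=6,interpolation=2)[:600])
cv2.imwrite("pics/c2.png",cv2.resize(b[130:220,190:310],None,fx=6,fy=6,interpolation=2))
cv2.imwrite("pics/c3.png",cv2.resize(a[160:250,310:420],None,fx=6,fy=6,interpolation=2))
cv2.imwrite("pics/c4.png",cv2.resize(b[250:370,150:270],None,fx=5,fy=5,interpolation=2))
E
```

```text
(no output)
```

View pics/c1.png

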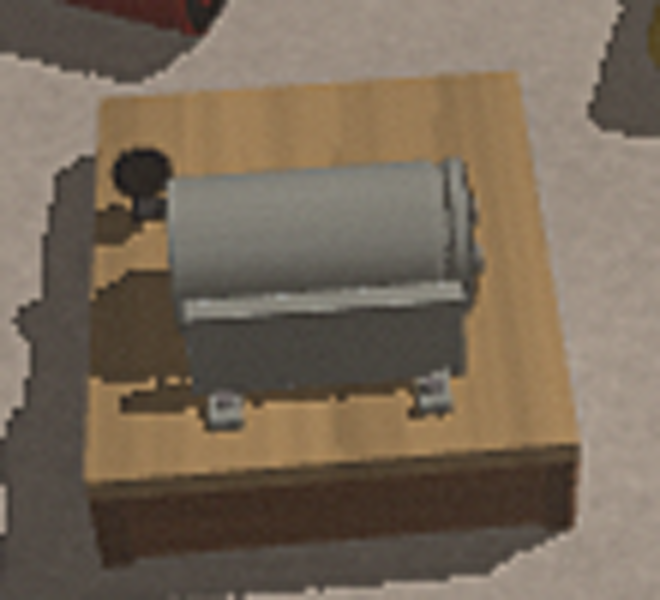

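View pics/c2.png

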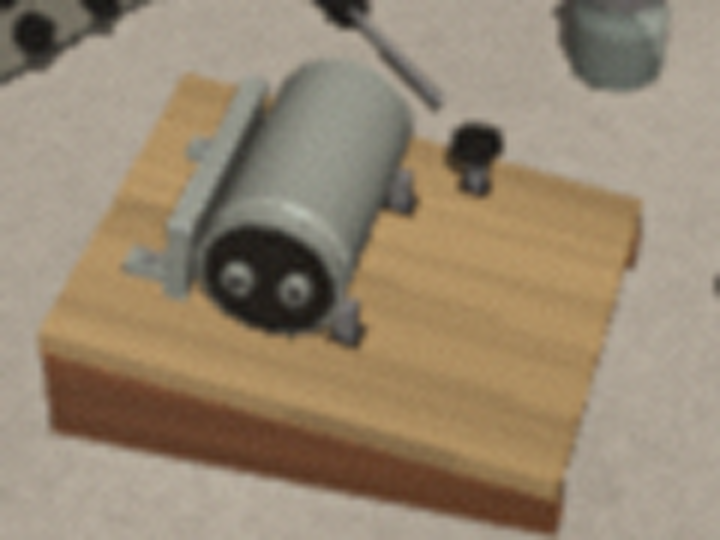

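View pics/c3.png

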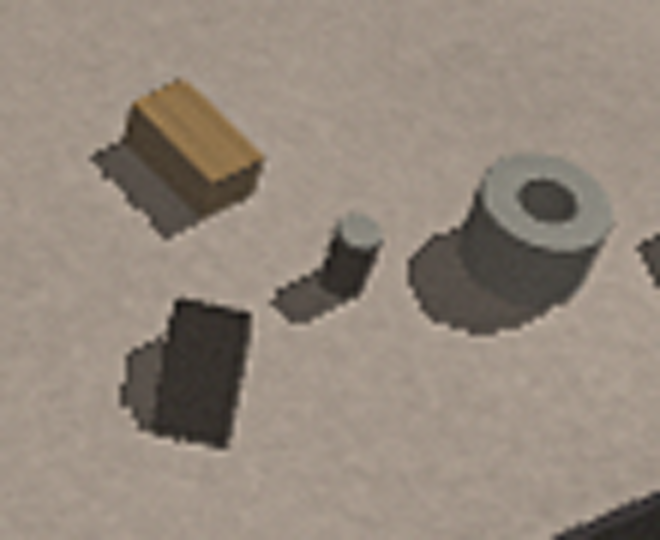

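View pics/c4.png

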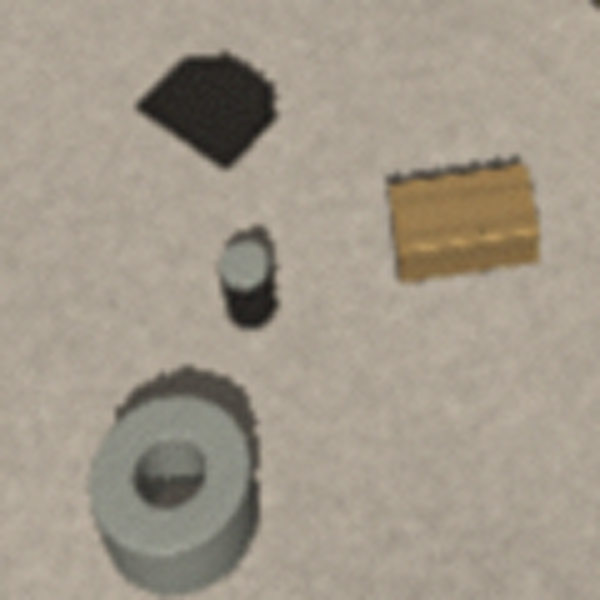

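```bash
cat > h.py <<'E'
import numpy as np, cv2
from scipy.spatial.transform import Rotation as R
from scipy.optimize import least_squares
def cam(ctrl,n): return ctrl.camera_info(n)
def ray(i,u,v):
    d=np.linalg.inv(i["camera_matrix"])@np.array([u,v,1.]); d=R.from_rotvec(i["orientation"]).as_matrix()@d
    return np.array(i["xyz"]),d/np.linalg.norm(d)
def onz(i,u,v,z):
    o,d=ray(i,u,v); return o+d*(z-o[2])/d[2]
def proj(i,P):
    q=R.from_rotvec(i["orientation"]).as_matrix().T@(np.asarray(P)-i["xyz"]); q=i["camera_matrix"]@q; return q[:2]/q[2]
def tri(i1,p1,i2,p2):
    o1,d1=ray(i1,*p1);o2,d2=ray(i2,*p2)
    s=np.linalg.lstsq(np.c_[d1,-d2],o2-o1,rcond=None)[0]
    a,b=o1+s[0]*d1,o2+s[1]*d2; return (a+b)/2,np.linalg.norm(a-b)
E
python3 - <<'E'
from h import *; from bench import ctrl
S,T=cam(ctrl,"scene"),cam(ctrl,"side")
c={(-150,-105):((186.7,181.3),(296.7,164.2)),(-150,105):((256.3,177),(283,213.3)),(100,105):((266.3,239.2),(197.5,188.3)),(100,-105):((184.2,245.5),(221.7,142.5))}
def z(x): return .055+.0001228*x
P=[];Q=[]
for (x,y),(a,b) in c.items():
    p=onz(S,*a,z(x)); q=onz(T,*b,z(x)); t,g=tri(S,a,T,b); print(x,y,p.round(4),q.round(4),t.round(4),g.round(4))
    P.append([x/1e3,y/1e3]);Q.append((p[:2]+q[:2])/2)
f=least_squares(lambda v:(np.array([[np.cos(v[2]),-np.sin(v[2])],[np.sin(v[2]),np.cos(v[2])]])@np.array(P).T+v[:2,None]-np.array(Q).T).ravel(),[.6,-.1,0])
print("stand",f.x,(f.fun*1e3).round(1))
# pad, scene crop (142,172)/6 ; side crop (475,143)/6
t=tri(S,(170+142/6,165+172/6),T,(190+475/6,130+143/6));print("pad",t)
v=f.x; Rm=np.array([[np.cos(v[2]),-np.sin(v[2])],[np.sin(v[2]),np.cos(v[2])]])
print("pad pred",Rm@[-.065,-.08]+v[:2])
# chock
for n,i,im in(("scene",S,"scene0"),("side",T,"side0")):
    a=cv2.imread(f"pics/{im}.png"); m=(a.max(2)<45).astype(np.uint8)
    k,l,st,ce=cv2.connectedComponentsWithStats(m)
    for j in range(1,k):
        if 60<st[j][4]<800: print(n,st[j],ce[j].round(1),onz(i,*ce[j],.015).round(3))
E
```

```text
-150 -105 [ 0.4119 -0.2104  0.0366] [ 0.4083 -0.2052  0.0366] [ 0.4085 -0.2105  0.0325] 0.0007
-150 105 [ 0.4196 -0.0011  0.0366] [0.4129 0.0091 0.0366] [0.4132 0.0006 0.0286] 0.0019
100 105 [ 0.6688 -0.0103  0.0673] [0.6555 0.0025 0.0673] [ 0.6608 -0.0087  0.0556] 0.0003
100 -105 [ 0.6616 -0.218   0.0673] [ 0.6527 -0.2153  0.0673] [ 0.6559 -0.2199  0.0618] 0.0039
stand [ 0.56140259 -0.10685085 -0.03079804] [-1.8 -1.6  2.4  1.   0.6 -1.3 -1.1  1.8]
pad (array([ 0.49440596, -0.18919185,  0.07205649]), np.float64(0.0015387856383179339))
pad pred [ 0.49396996 -0.18481135]
scene [477  88  35  32  81] [491.7 101.1] [0.109 0.96  0.015]
scene [494 114  18  19  88] [504.1 123.5] [0.243 0.931 0.015]
scene [ 44 139  21  71 477] [ 52.4 175.2] [ 0.315 -0.621  0.015]
scene [491 155  21  28 155] [502.  167.4] [0.453 0.798 0.015]
scene [108 243  23  17 138] [120.2 252.3] [ 0.626 -0.39   0.015]
scene [  0 257  73  32 585] [ 36.9 269. ] [ 0.65  -0.593  0.015]
scene [ 43 285  28  12 175] [ 56.3 290.2] [ 0.716 -0.533  0.015]
scene [ 11 291  29  27 249] [ 27.4 298.9] [ 0.731 -0.596  0.015]
scene [  0 29
[... 750 characters left out ...]
.015]
side [234 117  16  17 102] [241.3 124.6] [ 0.639 -0.403  0.015]
side [501 120  11  44 118] [506.8 142.5] [-0.284 -0.53   0.015]
side [148 148  11  10  78] [152.9 152.5] [ 0.878 -0.174  0.015]
side [225 168  20  17 183] [234.4 175.9] [ 0.588 -0.128  0.015]
side [314 172  18  18 194] [322.5 180.2] [ 0.322 -0.175  0.015]
side [479 196  33  24 314] [499.  205.1] [-0.186 -0.194  0.015]
side [395 231  42  51 133] [407.9 258.5] [0.084 0.065 0.015]
side [471 253   8  16  67] [473.7 261. ] [-0.077  0.033  0.015]
side [441 257   8  20  67] [444.3 267.2] [-0.002  0.07   0.015]
side [179 262  25  21 288] [192.1 271. ] [0.594 0.227 0.015]
side [ 56 292  14  12  67] [ 61.7 296.3] [0.855 0.36  0.015]
```

```bash
python3 - <<'E'
from h import *; from bench import ctrl
S,T=cam(ctrl,"scene"),cam(ctrl,"side")
a=cv2.imread("pics/scene0.png")
for u,v,z in((335.8,231.7,.003),(348,234.5,.003),(339.7,210,.03),(351.7,212,.03)): print(onz(S,u,v,z).round(4))
for u,v,z in((150+137/5,250+105/5,.003),(150+225/5,250+167/5,.003),(150+275/5,250+115/5,.03),(150+222/5,250+52/5,.03)): print("side",onz(T,u,v,z).round(4))
for n,i,u,v,z in (("block",S,342,181,.03),("scap",S,369.5,198,.04),("reel",S,400,192,.045),("yellow",S,293,160,.035),("red",S,186,155,.035),("jar",S,130,190,.07),("mug",S,325,285,.09),("meter",S,225,312,.03),("box",S,118,310,.1),("driver",S,158,223,.01),("driver",S,105,257,.01)): print(n,onz(i,u,v,z).round(3))
s=ctrl.get_state(); print(R.from_rotvec(s["tool_rot"]).as_matrix().round(3), R.from_rotvec(cam(ctrl,"wrist")["orientation"]).as_matrix().round(3))
E
```

```text
[0.625  0.1964 0.003 ]
[0.6386 0.2278 0.003 ]
[0.571  0.2184 0.03  ]
[0.5823 0.2504 0.03  ]
side [0.6326 0.2285 0.003 ]
side [0.5792 0.2511 0.003 ]
side [0.5577 0.2344 0.03  ]
side [0.594  0.2067 0.03  ]
block [0.462 0.257 0.03 ]
scap [0.546 0.313 0.04 ]
reel [0.539 0.408 0.045]
yellow [0.359 0.125 0.035]
red [ 0.295 -0.21   0.035]
jar [ 0.458 -0.365  0.07 ]
mug [0.825 0.1   0.09 ]
meter [ 0.832 -0.131  0.03 ]
box [ 0.83  -0.356  0.1  ]
driver [ 0.538 -0.296  0.01 ]
driver [ 0.632 -0.429  0.01 ]
[[ 0.424 -0.906 -0.001]
 [-0.906 -0.424  0.001]
 [-0.002  0.    -1.   ]] [[ 0.424 -0.877 -0.227]
 [-0.906 -0.41  -0.105]
 [-0.001  0.25  -0.968]]
```

```bash
python3 -m crank '{"dp":[[0,0,-5],[0,0,-5],[0,0,-4],[-4.4,-2.1,0],[-4.4,-2.1,0],[-4.4,-2.1,0],[-4.4,-2.1,0],[-4.4,-2.1,0]],"delta_rot":[[0,0,0],[0,0,0],[0,0,0],[0,0,0],[0,0,0],[0,0,0],[0,0,0],[0,0,0]]}'
python3 -m crank '{"dp":[[0,0,0],[0,0,0],[0,0,0],[0,0,0],[0,0,0],[0,0,0],[0,0,0],[0,0,0]],"delta_rot":[[0,0,-0.145],[0,0,-0.145],[0,0,-0.145],[0,0,-0.145],[0,0,-0.145],[0,0,-0.145],[0,0,-0.145],[0,0,-0.145]]}'
python3 -m crank '{"dp":[[0,0,0],[0,0,0],[0,0,0],[0,0,0],[0,0,0],[0,0,0],[0,0,0],[0,0,0]],"delta_rot":[[0,0,-0.145],[0,0,-0.145],[0,0,-0.145],[0,0,-0.145],[0,0,-0.145],[0,0,-0.145],[0,0,-0.145],[0,0,-0.145]]}'
python3 - <<'E'
from h import *; from bench import ctrl
s=ctrl.get_state(); M=R.from_rotvec(s["tool_rot"]).as_matrix(); print(s["position"],s["joint_positions"].round(2)); print(M.round(3))
# stand vantage first (wrist over the stand's low side), then chock vantage
for t in ([.47,-.105,.33],[.53,.245,.33]): print((M.T@(np.array(t)-s["position"])*100).round(2))
E
```

```text
time: 0.95
position: [0.2772, -0.3428, 0.3454]
tool_rot: [2.651, -1.686, -0.0]
ft_force: [1.2, 0.6, 0.4]
grip_width: 0.997
time: 1.75
position: [0.2773, -0.3448, 0.3456]
tool_rot: [-3.141, -0.052, 0.0]
ft_force: [0.4, -0.1, 0.4]
grip_width: 0.996
time: 2.55
position: [0.2773, -0.3448, 0.3455]
tool_rot: [-2.599, -1.765, 0.0]
ft_force: [0.4, 0.9, 0.1]
grip_width: 0.999
[ 0.27727975 -0.34477407  0.34552817] [ 0.86 -0.15 -0.02  1.68 -0.    1.61  2.03]
[[ 0.369  0.93  -0.   ]
 [ 0.93  -0.369  0.   ]
 [ 0.    -0.    -1.   ]]
[29.39  9.07  1.55]
[64.14  1.74  1.56]
```

```bash
python3 -m crank '{"dp":[[4.2,1.3,0],[4.2,1.3,0],[4.2,1.3,0],[4.2,1.3,0],[4.2,1.3,0],[4.2,1.3,0],[4.2,1.3,0],[0,0,0]],"delta_rot":[[0,0,-0.14],[0,0,-0.14],[0,0,-0.1],[0,0,0],[0,0,0],[0,0,0],[0,0,0],[0,0,0]]}'
cat > snap.py <<'E'
import sys,pickle
from h import *; from bench import ctrl
n=sys.argv[1]; cn=sys.argv[2] if len(sys.argv)>2 else "wrist"
i=ctrl.camera_info(cn); s=ctrl.get_state(); a=ctrl.get_image(cn)
cv2.imwrite(f"pics/{n}.png",a); pickle.dump((i,s),open(f"pics/{n}.pkl","wb")); print(s["position"].round(4),s["tool_rot"].round(3),s["ft_force"].round(2),s["time"])
E
python3 snap.py w1
```

```text
time: 3.35
position: [0.399, -0.0585, 0.346]
tool_rot: [2.213, 2.229, 0.002]
ft_force: [-0.3, 0.5, 0.4]
grip_width: 1.0
[ 0.399  -0.0585  0.346 ] [2.213e+00 2.229e+00 2.000e-03] [-0.34  0.48  0.4 ] 3.35
```

View pics/w1.png

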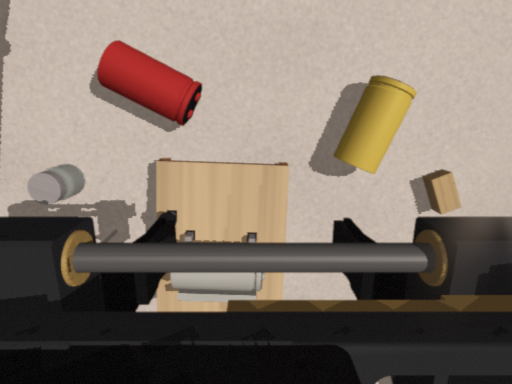

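```bash
python3 -m crank '{"dp":[[-1,4.5,0],[-1,4.5,0],[-1,4.5,0],[-1,4.5,0],[0,0,0],[0,0,0],[0,0,0],[0,0,0]],"delta_rot":[[0,0,0],[0,0,0],[0,0,0],[0,0,0],[0,0,0],[0,0,0],[0,0,0],[0,0,0]]}'
python3 snap.py w2
```

```text
time: 4.2
position: [0.5769, -0.1059, 0.3471]
tool_rot: [2.224, 2.215, -0.0]
ft_force: [-0.4, 0.5, 0.5]
grip_width: 0.998
[ 0.5769 -0.1059  0.3471] [ 2.224  2.215 -0.   ] [-0.37  0.55  0.5 ] 4.2
```

View pics/w2.png

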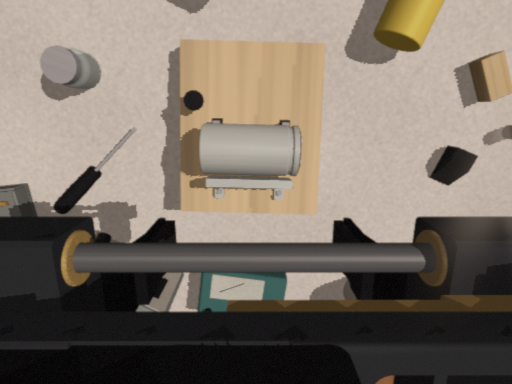

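```bash
python3 - <<'E'
import cv2
a=cv2.imread("pics/w2.png")
cv2.imwrite("pics/w2a.png",cv2.resize(a[30:220,165:340],None,fx=3.1,fy=3.1,interpolation=2))
cv2.imwrite("pics/w2b.png",cv2.resize(a[130:200,420:490],None,fx=8,fy=8,interpolation=2))
E
```

```text
(no output)
```

View pics/w2a.png

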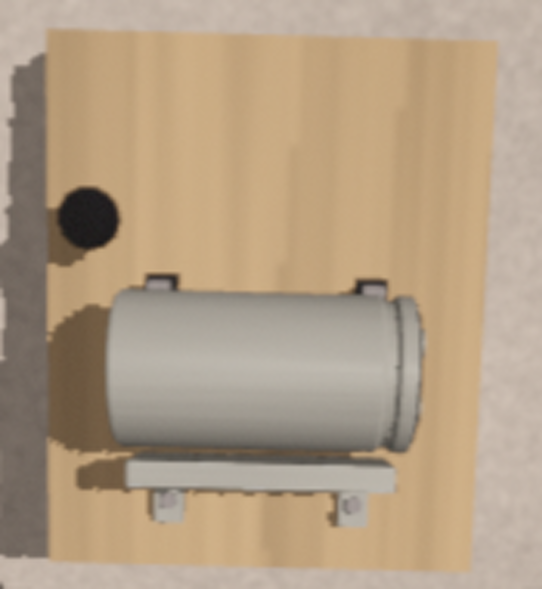

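View pics/w2b.png

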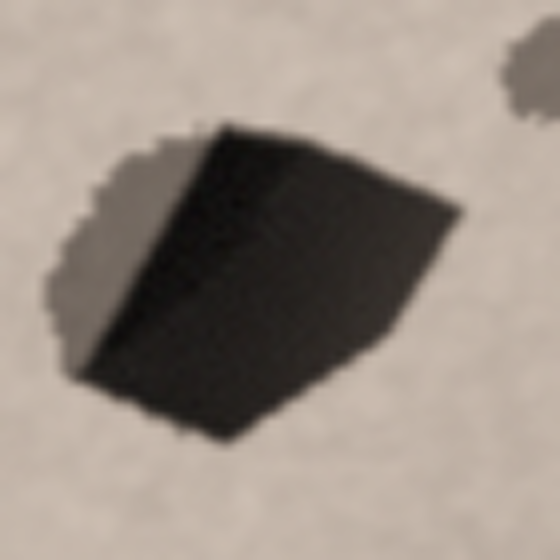

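```bash
python3 - <<'E'
from h import *; import pickle
i,s=pickle.load(open("pics/w2.pkl","rb"))
for n,u,v,z in(("backL base",225,125,0),("toeL",80,378,0),("toeR",225,440,0.001),("backL top",300,140,.03),("backR top",460,210,.03),("ridgeR",385,335,.03)):
    print(n,onz(i,420+u/8-.4,130+v/8-.4,z).round(4))
print("stand")
def z(x): return .055+.0001228*x
P=[];Q=[]
for x,y,u,v in((-150,-105,47,29),(-150,105,497,42),(100,105,470,571),(100,-105,48,562)):
    q=onz(i,165+u/3.1-.4,30+v/3.1-.4,z(x)); print(x,y,q.round(4)); P.append([x/1e3,y/1e3]);Q.append(q[:2])
P=np.array(P);Q=np.array(Q)
M=lambda a:np.array([[np.cos(a),-np.sin(a)],[np.sin(a),np.cos(a)]])
f=least_squares(lambda v:((M(v[2])@P.T).T+v[:2]-Q).ravel(),[.56,-.1,0]); v=f.x
print(v,np.degrees(v[2]),(f.fun*1e3).round(1))
for n,u,w,zz,pr in(("pad",88,217,.077,(-65,-80)),("post-",161,274,.069,(-38,-50)),("post+",372,279,.069,(-38,50)),("canL",107,370,.09,(0,-65)),("railtopL",126,460,.11,(0,-60)),("railR",396,465,.11,(0,60)),("postC-",161,276,.069,(0,0))):
    q=onz(i,165+u/3.1-.4,30+w/3.1-.4,zz); print(n,q.round(4),"stand frame",(M(v[2]).T@(q[:2]-v[:2])*1e3).round(1),pr)
E
```

```text
backL base [0.5678 0.2169 0.    ]
toeL [0.6217 0.1941 0.    ]
toeR [0.6353 0.2266 0.001 ]
backL top [0.5674 0.2137 0.03  ]
backR top [0.5814 0.2477 0.03  ]
ridgeR [0.6066 0.237  0.03  ]
stand
-150 -105 [ 0.4101 -0.2125  0.0366]
-150 105 [ 0.4167 -0.0041  0.0366]
100 105 [ 0.6647 -0.0111  0.0673]
100 -105 [ 0.6592 -0.221   0.0673]
[ 0.5626655  -0.11294245 -0.03012809] -1.726212659610302 [-0.6 -0.8 -0.8  0.6  1.1  0.1  0.3  0.1]
pad [ 0.4949 -0.1904  0.077 ] stand frame [-65.4 -79.5] (-65, -80)
post- [ 0.52   -0.1598  0.069 ] stand frame [-41.3 -48.1] (-38, -50)
post+ [ 0.5226 -0.0629  0.069 ] stand frame [-41.5  48.8] (-38, 50)
canL [ 0.5613 -0.183   0.09  ] stand frame [  0.7 -70. ] (0, -65)
railtopL [ 0.5982 -0.173   0.11  ] stand frame [ 37.4 -59. ] (0, -60)
railR [ 0.601  -0.0546  0.11  ] stand frame [36.5 59.4] (0, 60)
postC- [ 0.5209 -0.1598  0.069 ] stand frame [-40.4 -48.1] (0, 0)
```

```bash
python3 -m crank '{"dp":[[4.8,0.11,0],[4.8,0.11,0],[4.8,0.11,0],[4.8,0.11,0],[4.8,0.11,0],[4.8,0.11,0],[4.6,0.1,0],[0,0,0]],"delta_rot":[[0,0,0],[0,0,0],[0,0,0],[0,0,0],[0,0,0],[0,0,0],[0,0,0],[0,0,0]]}' 7 &&
python3 -m crank '{"dp":[[0,0,4.5],[0,0,4.5],[0,0,4.5],[0,0,4.5],[0,0,4],[0,0,0],[0,0,0],[0,0,0]],"delta_rot":[[0,0,0.131],[0,0,0.131],[0,0,0.132],[0,0,0],[0,0,0],[0,0,0],[0,0,0],[0,0,0]]}'
cat > to.py <<'E'
import sys
from h import *; from bench import ctrl
s=ctrl.get_state(); M=R.from_rotvec(s["tool_rot"]).as_matrix()
t=np.array([float(v) for v in sys.argv[1:4]])
print("pos",s["position"].round(4),"ft",s["ft_force"].round(2),"t",s["time"],"grip mm",round(s["grip_width"]*87,1)); print(M.round(4)); print("dp cm",(M.T@(t-s["position"])*100).round(2))
E
python3 to.py .5858 .2281 .024; python3 snap.py s1 side;python3 snap.py s1b scene
```

```text
time: 5.05
position: [0.5829, 0.2371, 0.3466]
tool_rot: [-2.21, -2.229, -0.005]
ft_force: [-0.6, 0.4, 0.1]
grip_width: 0.805
time: 5.85
position: [0.5884, 0.2289, 0.1293]
tool_rot: [2.615, 1.737, 0.008]
ft_force: [-0.5, -0.2, 0.1]
grip_width: 0.802
pos [0.5884 0.2289 0.1293] ft [-0.54 -0.18  0.06] t 5.85 grip mm 69.8
[[ 0.3877  0.9218  0.0051]
 [ 0.9218 -0.3877  0.0014]
 [ 0.0033  0.0042 -1.    ]]
dp cm [-0.21 -0.25 10.53]
[0.5884 0.2289 0.1293] [2.615 1.737 0.008] [-0.54 -0.18  0.06] 5.85
[0.5884 0.229  0.1293] [2.615 1.738 0.008] [ 0.49 -0.26 -0.87] 5.9
```

```bash
python3 - <<'E'
import cv2,numpy as np
a=cv2.imread("pics/s1.png")[150:350,100:300];b=cv2.imread("pics/s1b.png")[130:330,250:450]
cv2.imwrite("pics/c5.png",cv2.resize(np.hstack([a,b]),None,fx=2,fy=2,interpolation=2))
E
```

```text
(no output)
```

View pics/c5.png

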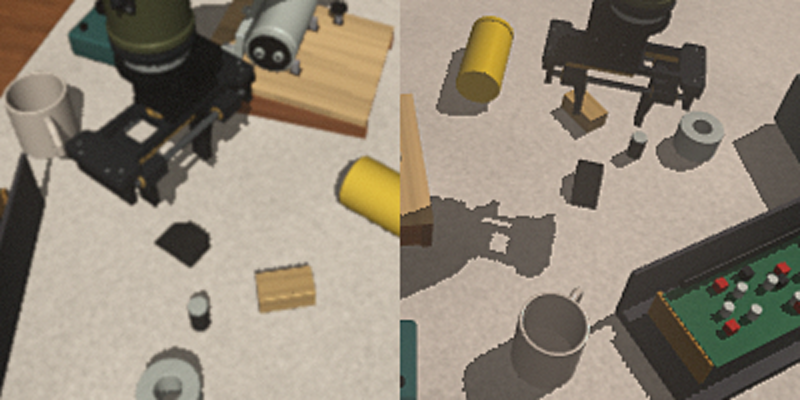

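```bash
python3 -m crank '{"dp":[[-0.2,-0.25,0],[0,0,3],[0,0,3],[0,0,2.5],[0,0,1.5],[0,0,0.5],[0,0,0],[0,0,0]],"delta_rot":[[0,0,0],[0,0,0],[0,0,0],[0,0,0],[0,0,0],[0,0,0],[0,0,0],[0,0,0]]}'
python3 to.py .5858 .2281 .024
```

```text
time: 6.75
position: [0.5845, 0.2279, 0.0222]
tool_rot: [2.616, 1.738, 0.003]
ft_force: [0.3, 0.4, -0.2]
grip_width: 0.804
pos [0.5845 0.2279 0.0222] ft [ 0.26  0.38 -0.16] t 6.75 grip mm 70.0
[[ 3.874e-01  9.219e-01  2.100e-03]
 [ 9.219e-01 -3.874e-01  7.000e-04]
 [ 1.500e-03  1.700e-03 -1.000e+00]]
dp cm [ 0.07  0.11 -0.18]
```

```bash
python3 -m crank '{"dp":[[0,0.1,-0.2],[0,0,0],[0,0,0],[0,0,0],[0,0,0],[0,0,0],[0,0,0],[0,0,0]],"delta_rot":[[0,0,0],[0,0,0],[0,0,0],[0,0,0],[0,0,0],[0,0,0],[0,0,0],[0,0,0]]}' 2.5 30
python3 to.py .5858 .2281 .15
```

```text
time: 7.55
position: [0.5843, 0.227, 0.0226]
tool_rot: [2.617, 1.739, -0.0]
ft_force: [-0.0, -0.5, -0.6]
grip_width: 0.295
pos [0.5843 0.227  0.0226] ft [-0.03 -0.47 -0.64] t 7.55 grip mm 25.7
[[ 3.874e-01  9.219e-01 -1.000e-04]
 [ 9.219e-01 -3.874e-01 -1.000e-04]
 [-1.000e-04 -1.000e-04 -1.000e+00]]
dp cm [  0.16   0.09 -12.74]
```

```bash
python3 snap.py s2 side;python3 snap.py s2b scene; python3 to.py .5858 .2281 .15|head -1;  python3 - <<'E'
import cv2,numpy as np
a=cv2.imread("pics/s2.png")[190:320,110:260];b=cv2.imread("pics/s2b.png")[150:280,280:430]
cv2.imwrite("pics/c6.png",cv2.resize(np.hstack([a,b]),None,fx=2.6,fy=2.6,interpolation=2))
E
```

```text
[0.5843 0.227  0.0226] [ 2.617  1.739 -0.   ] [-0.03 -0.47 -0.64] 7.55
[0.5843 0.227  0.0227] [ 2.617  1.739 -0.   ] [-1.   -0.73 -0.34] 7.6
pos [0.5843 0.227  0.0227] ft [ 0.1  -0.03  0.15] t 7.65 grip mm 25.6
```

View pics/c6.png

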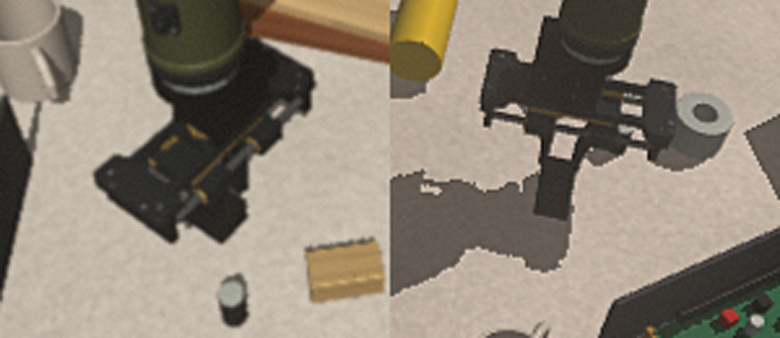

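```bash
python3 -m crank '{"dp":[[0,0,-1],[0,0,-2],[0,0,-3],[0,0,-4],[0,0,-3],[0,0,0],[0,0,0],[0,0,0]],"delta_rot":[[0,0,0],[0,0,0],[0,0,0],[0,0,0],[0,0,0],[0,0,0],[0,0,0],[0,0,0]]}'
python3 snap.py s3 side;python3 snap.py s3b scene; python3 - <<'E'
import cv2,numpy as np
a=cv2.imread("pics/s3.png")[170:320,110:260];b=cv2.imread("pics/s3b.png")[110:260,280:430]
cv2.imwrite("pics/c7.png",cv2.resize(np.hstack([a,b]),None,fx=2.6,fy=2.6,interpolation=2))
E
```

```text
time: 8.45
position: [0.5837, 0.2265, 0.1519]
tool_rot: [-2.617, -1.739, 0.003]
ft_force: [0.3, 0.3, -0.5]
grip_width: 0.288
[0.5837 0.2265 0.1519] [-2.617 -1.739  0.003] [ 0.25  0.29 -0.49] 8.45
[0.5836 0.2265 0.1514] [-2.616 -1.738  0.004] [ 0.33 -0.06  0.02] 8.5
```

View pics/c7.png

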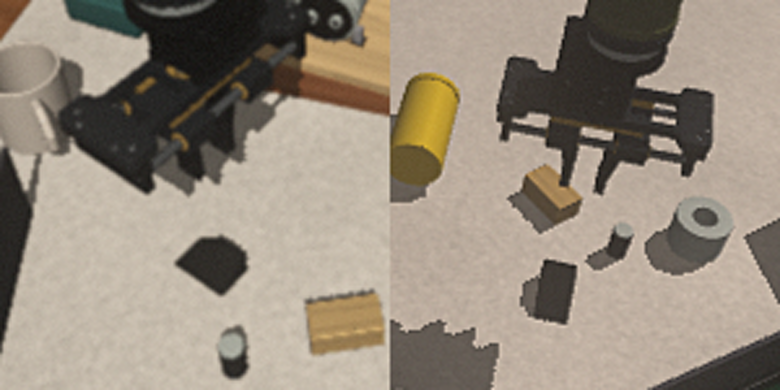

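```bash
python3 - <<'E'
from h import *; from bench import ctrl
S,T=cam(ctrl,"scene"),cam(ctrl,"side")
print(ctrl.nose_length)
s=ctrl.get_state(); M=R.from_rotvec(s["tool_rot"]).as_matrix()
for d in(-.013,.013):
    P=s["position"]+M@[d,0,.019]; print(P.round(4),proj(S,P).round(1),proj(T,P).round(1))
for n,(x0,y0,x1,y1) in (("scene",(325,195,365,245)),("side",(170,250,215,295))):
  for k in ("0",{"scene":"3b","side":"3"}[n]):
    a=cv2.imread(f"pics/{n}0.png" if k=="0" else f"pics/s{k}.png")[y0:y1,x0:x1]
    m=(a.max(2)<60); v,u=np.nonzero(m); print(n,k,m.sum(),u.mean()+x0,v.mean()+y0)
for n,f in(("scene","s3b"),("side","s3")):
    pass
a=cv2.imread("pics/s3.png")[200:260,170:230];b=cv2.imread("pics/s3b.png")[150:210,325:385]
cv2.imwrite("pics/c8.png",cv2.resize(np.hstack([a,b]),None,fx=6,fy=6,interpolation=2))
E
```

```text
0.019
[0.5785 0.2145 0.1323] [345.7 188.1] [195.2 237.3]
[0.5885 0.2385 0.1323] [355.6 190.1] [186.9 244.9]
scene 0 282 343.24468085106383 220.97517730496455
scene 3b 67 345.3134328358209 219.32835820895522
side 0 353 192.18696883852692 270.8441926345609
side 3 343 192.19241982507288 270.7930029154519
```

View pics/c8.png

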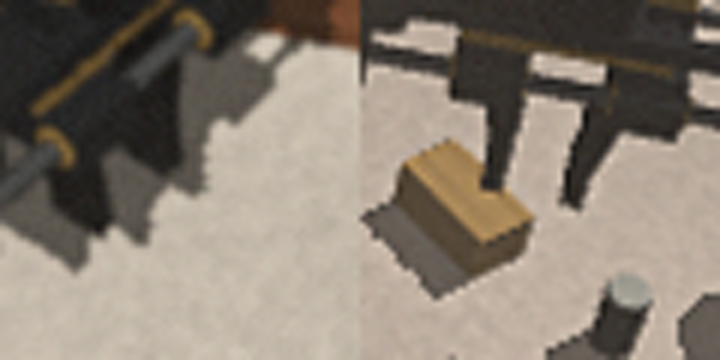

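```bash
python3 - <<'E'
from h import *; from bench import ctrl
S,T=cam(ctrl,"scene"),cam(ctrl,"side")
s=ctrl.get_state();M=R.from_rotvec(s["tool_rot"]).as_matrix()
for a,b in(((347,181.7),(199,229)),((360.3,184.5),(186.7,238.7))):
    p,g=tri(S,a,T,b); print(p.round(4),g.round(4),"tool",(M.T@(p-s["position"])*1e3).round(1))
# wrist check: predicted TCP in wrist image
W=cam(ctrl,"wrist")
for z in(0,.019): print(proj(W,s["position"]+M@[0,0,z]).round(1))
E
```

```text
[0.5723 0.2118 0.1552] 0.009 tool [-18.   -4.6  -3.8]
[0.5878 0.2431 0.1561] 0.0076 tool [16.9 -2.6 -4.8]
[254.9 226.1]
[254.8 215.8]
```

```bash
python3 snap.py w3;python3 - <<'E'
import cv2,numpy as np
a=cv2.imread("pics/s3.png")[170:270,130:250];b=cv2.imread("pics/s3b.png")[120:210,310:400]
cv2.imwrite("pics/c9.png",cv2.resize(a,None,fx=6,fy=6,interpolation=2))
cv2.imwrite("pics/c10.png",cv2.resize(b,None,fx=6,fy=6,interpolation=2))
E
```

```text
[0.5835 0.2265 0.1513] [-2.616 -1.738  0.004] [0.77 0.5  0.07] 8.55
```

View pics/w3.png

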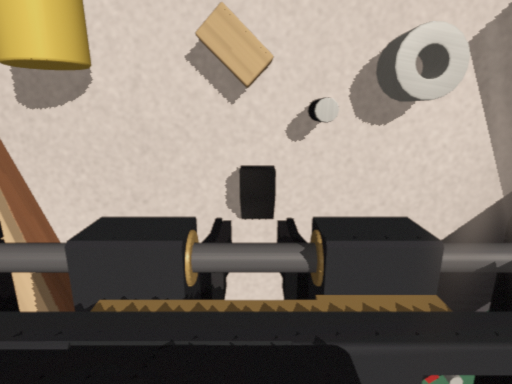

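View pics/c9.png

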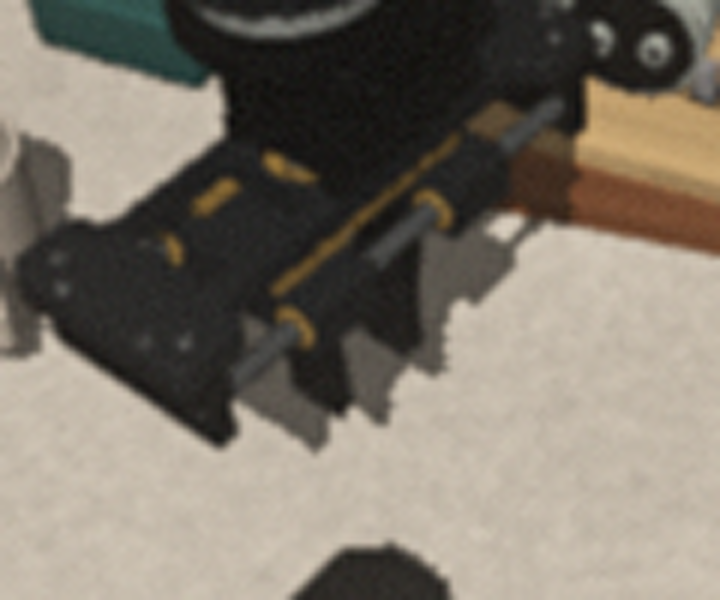

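View pics/c10.png

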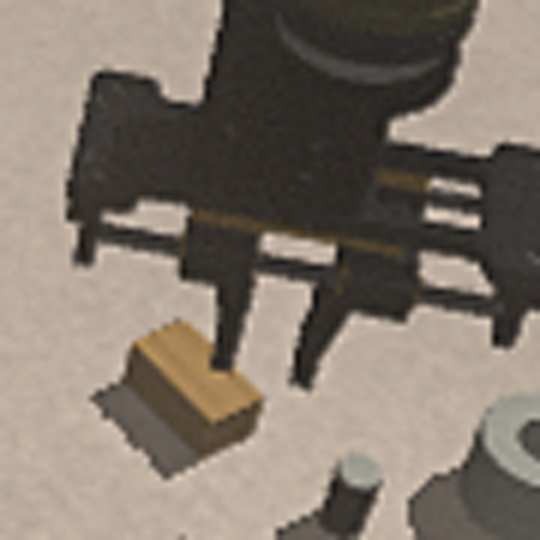

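```bash
python3 - <<'E'
from h import *; import pickle
i,s=pickle.load(open("pics/w3.pkl","rb"));M=R.from_rotvec(s["tool_rot"]).as_matrix()
print((M.T@(i["xyz"]-s["position"])).round(4), (M.T@R.from_rotvec(i["orientation"]).as_matrix()).round(3))
for u,v,z in((240,166,.03),(275,166,.03),(240,218,.003),(274,218,.003)):
    p=onz(i,u,v,z); print(p.round(4),(M.T@(p-s["position"])*1e3).round(1))
i,s=pickle.load(open("pics/w2.pkl","rb"));M=R.from_rotvec(s["tool_rot"]).as_matrix()
print((M.T@(i["xyz"]-s["position"])).round(4), (M.T@R.from_rotvec(i["orientation"]).as_matrix()).round(3))
E
```

```text
[-0.0006 -0.0683 -0.1779] [[ 1.    -0.     0.   ]
 [ 0.     0.968  0.251]
 [-0.    -0.251  0.968]]
[0.5636 0.2194 0.03  ] [-14.1 -15.4 121.4]
[0.5767 0.2507 0.03  ] [ 19.9 -15.4 121.3]
[0.6207 0.1933 0.003 ] [-16.   47.4 148.2]
[0.6352 0.2279 0.003 ] [ 21.6  47.4 148.2]
[-0.0005 -0.0686 -0.1779] [[ 1.    -0.    -0.   ]
 [ 0.     0.968  0.251]
 [ 0.    -0.251  0.968]]
```

```bash
python3 - <<'E'
from h import *; import pickle
for f,op in(("w2",.087),("w3",.025)):
    i,s=pickle.load(open(f"pics/{f}.pkl","rb"));M=R.from_rotvec(s["tool_rot"]).as_matrix()
    for z in(.019,.0,-.005,-.02):
        for y in(-.0095,.0095): print(f,z,y,[proj(i,s["position"]+M@[x,y,z]).round(0) for x in(op/2,op/2+.015)])
a=cv2.imread("pics/w2.png")[195:310,100:410];b=cv2.imread("pics/w3.png")[195:310,100:410]
cv2.imwrite("pics/c11.png",cv2.resize(np.clip(np.vstack([a,b])*2.5,0,255).astype(np.uint8),None,fx=2.5,fy=2.5,interpolation=2))
E
```

```text
w2 0.019 -0.0095 [array([321., 202.]), array([344., 202.])]
w2 0.019 0.0095 [array([319., 230.]), array([342., 230.])]
w2 0.0 -0.0095 [array([327., 212.]), array([353., 212.])]
w2 0.0 0.0095 [array([326., 241.]), array([350., 241.])]
w2 -0.005 -0.0095 [array([329., 214.]), array([355., 214.])]
w2 -0.005 0.0095 [array([327., 244.]), array([353., 244.])]
w2 -0.02 -0.0095 [array([336., 223.]), array([364., 223.])]
w2 -0.02 0.0095 [array([334., 256.]), array([361., 256.])]
w3 0.019 -0.0095 [array([274., 202.]), array([297., 202.])]
w3 0.019 0.0095 [array([273., 229.]), array([296., 229.])]
w3 0.0 -0.0095 [array([276., 211.]), array([301., 211.])]
w3 0.0 0.0095 [array([275., 241.]), array([300., 241.])]
w3 -0.005 -0.0095 [array([276., 214.]), array([302., 214.])]
w3 -0.005 0.0095 [array([276., 244.]), array([301., 244.])]
w3 -0.02 -0.0095 [array([278., 223.]), array([306., 223.])]
w3 -0.02 0.0095 [array([278., 255.]), array([305., 255.])]
```

View pics/c11.png

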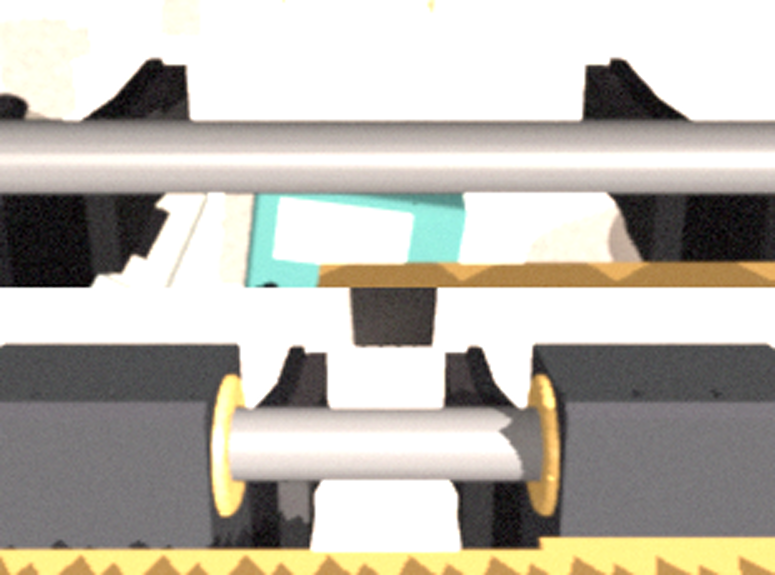

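```bash
python3 -m crank '{"dp":[[0.3,0,0],[0,0,3],[0,0,3.5],[0,0,3],[0,0,2],[0,0,1],[0,0,0.5],[0,0,0]],"delta_rot":[[0,0,0],[0,0,0],[0,0,0],[0,0,0],[0,0,0],[0,0,0],[0,0,0],[0,0,0]]}' 7
python3 -m crank '{"dp":[[0,0,0.3],[0,0,0.3],[0,0,0.3],[0,0,0.3],[0,0,0.3],[0,0,0.3],[0,0,0],[0,0,0]],"delta_rot":[[0,0,0],[0,0,0],[0,0,0],[0,0,0],[0,0,0],[0,0,0],[0,0,0],[0,0,0]]}'
python3 to.py .5858 .2281 .15; python3 snap.py w4
```

```text
time: 9.4
position: [0.5856, 0.23, 0.0227]
tool_rot: [-2.616, -1.739, 0.0]
ft_force: [-0.5, 0.8, -0.2]
grip_width: 0.799
time: 10.2
position: [0.5855, 0.2297, 0.0046]
tool_rot: [-2.616, -1.739, 0.0]
ft_force: [0.2, -0.0, -0.1]
grip_width: 0.804
pos [0.5855 0.2297 0.0046] ft [ 0.21 -0.02 -0.12] t 10.2 grip mm 70.0
[[ 3.873e-01  9.219e-01 -2.000e-04]
 [ 9.219e-01 -3.873e-01 -1.000e-04]
 [-2.000e-04 -2.000e-04 -1.000e+00]]
dp cm [ -0.14   0.09 -14.54]
[0.5855 0.2297 0.0046] [-2.616 -1.739  0.   ] [ 0.21 -0.02 -0.12] 10.2
```

View pics/w4.png

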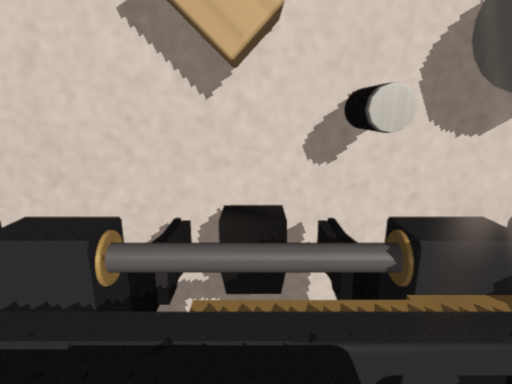

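```bash
python3 -m crank '{"dp":[[0,0,0.3],[0,0,0.3],[0,0,0.3],[0,0,0.2],[0,0,0],[0,0,0],[0,0,0],[0,0,0]],"delta_rot":[[0,0,0],[0,0,0],[0,0,0],[0,0,0],[0,0,0],[0,0,0],[0,0,0],[0,0,0]]}'
python3 -m crank '{"dp":[[0,0,0.2],[0,0,0.2],[0,0,0],[0,0,0],[0,0,0],[0,0,0],[0,0,0],[0,0,0]],"delta_rot":[[0,0,0],[0,0,0],[0,0,0],[0,0,0],[0,0,0],[0,0,0],[0,0,0],[0,0,0]]}'

```

```text
time: 11.05
position: [0.5857, 0.2298, -0.0061]
tool_rot: [2.616, 1.739, 0.0]
ft_force: [-0.2, -0.2, 0.1]
grip_width: 0.802
time: 11.85
position: [0.5856, 0.2297, -0.0102]
tool_rot: [2.617, 1.739, 0.0]
ft_force: [0.4, 0.5, -0.9]
grip_width: 0.805
```

```bash
python3 -m crank '{"dp":[[0,0,0],[0,0,0],[0,0,0],[0,0,0],[0,0,0],[0,0,0],[0,0,0],[0,0,0]],"delta_rot":[[0,0,0],[0,0,0],[0,0,0],[0,0,0],[0,0,0],[0,0,0],[0,0,0],[0,0,0]]}' 2.5 30
python3 -m crank '{"dp":[[0,0,-0.5],[0,0,-1],[0,0,-2],[0,0,-4],[0,0,-5],[0,0,-5],[0,0,0],[0,0,0]],"delta_rot":[[0,0,0],[0,0,0],[0,0,0],[0,0,0],[0,0,0],[0,0,0],[0,0,0],[0,0,0]]}'
python3 snap.py s4 side;python3 snap.py s4b scene;python3 snap.py w5; python3 - <<'E'
import cv2,numpy as np
a=cv2.imread("pics/s4.png")[140:300,110:260];b=cv2.imread("pics/s4b.png")[90:250,280:430]
cv2.imwrite("pics/c12.png",cv2.resize(np.hstack([a,b]),None,fx=2.6,fy=2.6,interpolation=2))
E
```

```text
time: 12.65
position: [0.5855, 0.2297, -0.0103]
tool_rot: [2.616, 1.739, -0.0]
ft_force: [-0.7, 0.2, -0.4]
grip_width: 0.411
time: 13.45
position: [0.5864, 0.2303, 0.1672]
tool_rot: [2.615, 1.738, 0.006]
ft_force: [-0.2, -0.0, -2.1]
grip_width: 0.41
[0.5864 0.2303 0.1672] [2.615 1.738 0.006] [-0.18 -0.05 -2.14] 13.45
[0.5853 0.2296 0.165 ] [2.616 1.738 0.   ] [ 0.29 -0.2  -1.78] 13.5
[0.5848 0.2292 0.1637] [-2.617 -1.739  0.003] [-0.1  -0.29 -0.8 ] 13.55
```

View pics/c12.png

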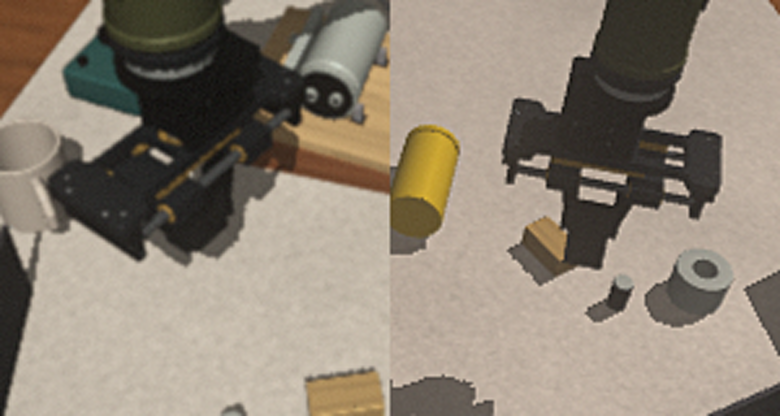

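View pics/w5.png

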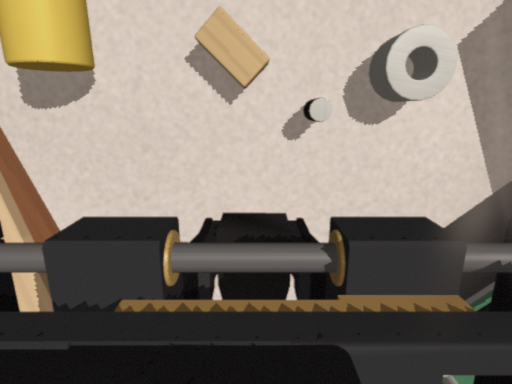

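```bash
python3 -m crank '{"dp":[[0,0,0],[0,0,0],[0,0,0],[0,0,0],[0,0,0],[0,0,0],[0,0,0],[0,0,0]],"delta_rot":[[0,0,-0.123],[0,0,-0.122],[0,0,-0.122],[-0.122,0,0],[0,0,0],[0,0,0],[0,0,0],[0,0,0]]}'
cat > st.py <<'E'
import sys
from h import *; from bench import ctrl
psi=-0.0301; O=np.array([.5627,-.1129,0]); C,Sn=np.cos(psi),np.sin(psi)
ex=np.array([C,Sn,0]);ey=np.array([-Sn,C,0]);t7=np.arctan(.1228)
u=np.cos(t7)*ex+np.sin(t7)*np.array([0,0,1]); n=np.cross(u,ey)
Rt=np.c_[ey,u,-n]
off=np.array([0,.0165,-.0103])
def report(tx=None,th=0.,ty=0.):
    s=ctrl.get_state(); M=R.from_rotvec(s["tool_rot"]).as_matrix()
    c=s["position"]+M@off; d=c-O
    x=d@ex; print("chock stand x %.1f y %.1f h %.1f"%(x*1e3,d@ey*1e3,((d-np.array([0,0,.055]))@n)*1e3),"t %.2f grip %.1f"%(s["time"],s["grip_width"]*87))
    f=s["ft_force"]; print("ft along slope %.2f  side %.2f normal %.2f"%(f@u,f@ey,f@n),"rot err(tool) ",R.from_matrix(M.T@Rt).as_rotvec().round(4))
    if tx is not None:
        g=O+ex*tx+ey*ty+np.array([0,0,.055+.1228*tx])+n*th
        print("dp cm",(M.T@(g-c)*100).round(2))
if __name__=="__main__": report(*[float(v)/1e3 for v in sys.argv[1:]])
E
python3 st.py -95 40
```

```text
time: 14.4
position: [0.5869, 0.2296, 0.1653]
tool_rot: [2.192, 2.123, 0.131]
ft_force: [0.6, -0.0, -1.3]
grip_width: 0.408
chock stand x 29.0 y 343.0 h 118.1 t 14.40 grip 35.5
ft along slope 0.41  side 0.00 normal -1.40 rot err(tool)  [ 0.0002 -0.0006 -0.0021]
dp cm [-34.34 -13.88   7.79]
```

```bash
python3 -m crank '{"dp":[[-3.9,-3,0],[-3.9,-3,0],[-3.9,-3,0],[-4.5,-2,0],[-4.5,-1.5,0],[-4.6,-1.4,0],[-4.5,0,1],[-4.5,0,2]],"delta_rot":[[0,0,0],[0,0,0],[0,0,0],[0,0,0],[0,0,0],[0,0,0],[0,0,0],[0,0,0]]}'
python3 -m crank '{"dp":[[0,0,2],[0,0,1.8],[0,0,1],[0,0,0],[0,0,0],[0,0,0],[0,0,0],[0,0,0]],"delta_rot":[[0,0,0],[0,0,0],[0,0,0],[0,0,0],[0,0,0],[0,0,0],[0,0,0],[0,0,0]]}'
python3 st.py -95 8;python3 snap.py s5 side;python3 snap.py s5b scene; python3 - <<'E'
import cv2,numpy as np
a=cv2.imread("pics/s5.png")[110:230,170:320];b=cv2.imread("pics/s5b.png")[150:270,150:300]
cv2.imwrite("pics/c13.png",cv2.resize(np.hstack([a,b]),None,fx=2.6,fy=2.6,interpolation=2))
E
```

```text
time: 15.2
position: [0.4427, -0.1116, 0.1205]
tool_rot: [2.187, 2.12, 0.133]
ft_force: [1.4, -0.0, -0.9]
grip_width: 0.413
time: 16.0
position: [0.447, -0.1092, 0.0711]
tool_rot: [2.189, 2.123, 0.13]
ft_force: [-0.4, -0.1, -0.9]
grip_width: 0.409
chock stand x -100.6 y 0.2 h 40.4 t 16.00 grip 35.6
ft along slope -0.52  side -0.09 normal -0.81 rot err(tool)  [ 0.001   0.0007 -0.0004]
dp cm [-0.02  0.07  3.24]
[ 0.447  -0.1092  0.0711] [2.189 2.123 0.13 ] [-0.42 -0.07 -0.87] 16.0
[ 0.4469 -0.1092  0.0709] [2.19  2.124 0.13 ] [ 0.38 -0.04 -0.76] 16.05
```

View pics/c13.png

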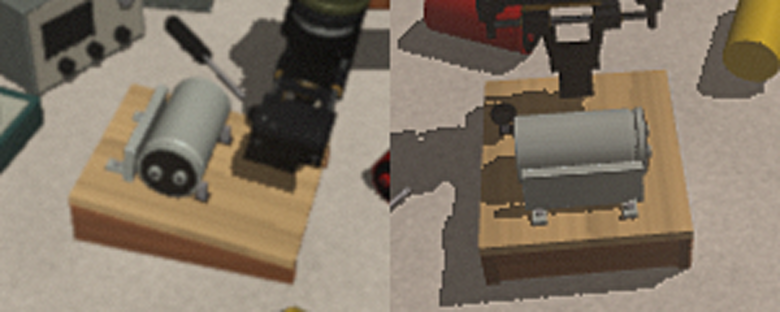

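```bash
python3 -m crank '{"dp":[[0,0.3,1],[0,0.2,1],[0,0,0.8],[0,0,0.5],[0,0,0.3],[0,0,0.2],[0,0,0],[0,0,0]],"delta_rot":[[0,0,0],[0,0,0],[0,0,0],[0,0,0],[0,0,0],[0,0,0],[0,0,0],[0,0,0]]}'
python3 st.py -95 0
python3 -m crank '{"dp":[[0,0,0.1],[0,0,0],[0,0,0.05],[0,0,0.05],[0,0,0],[0,0,0],[0,0,0],[0,0,0]],"delta_rot":[[0,0,0],[0,0,0],[0,0,0],[0,0,0],[0,0,0],[0,0,0],[0,0,0],[0,0,0]]}'
python3 st.py -95 0
```

```text
time: 16.9
position: [0.4564, -0.1095, 0.0335]
tool_rot: [2.19, 2.124, 0.13]
ft_force: [0.5, 0.4, -1.7]
grip_width: 0.41
chock stand x -91.3 y 0.2 h 2.0 t 16.90 grip 35.6
ft along slope 0.32  side 0.40 normal -1.76 rot err(tool)  [ 0.0003  0.0004 -0.0006]
dp cm [-0.02 -0.4   0.2 ]
time: 17.7
position: [0.4565, -0.1095, 0.0315]
tool_rot: [2.19, 2.124, 0.13]
ft_force: [-1.0, -0.6, 1.9]
grip_width: 0.414
chock stand x -91.1 y 0.2 h -0.1 t 17.70 grip 36.0
ft along slope -0.70  side -0.65 normal 2.04 rot err(tool)  [-0.      0.0003 -0.0006]
dp cm [-0.02 -0.39 -0.01]
```

```bash
cat > f.py <<'E'
import sys
from st import *
F=[]
for k in range(6):
    F.append(ctrl.get_state()["ft_force"]); ctrl.get_image("scene")
F.append(ctrl.get_state()["ft_force"]); F=np.array(F)
m=F.mean(0); print("AVG slope %.2f side %.2f normal %.2f"%(m@u,m@ey,m@n)," sd",F.std(0).round(2)); report()
E
python3 f.py
python3 -m crank '{"dp":[[0,0,-0.02],[0,0.6,0],[0,0.6,0],[0,0.6,0],[0,0.6,0],[0,0.6,0],[0,0.6,0],[0,0,0]],"delta_rot":[[0,0,0],[0,0,0],[0,0,0],[0,0,0],[0,0,0],[0,0,0],[0,0,0],[0,0,0]]}'; python3 f.py
```

```text
AVG slope -1.14 side 0.04 normal 2.94  sd [0.63 0.5  0.72]
chock stand x -91.2 y 0.2 h -0.1 t 18.00 grip 35.9
ft along slope -1.58  side -0.79 normal 3.63 rot err(tool)  [-0.0001  0.0002 -0.0007]
time: 18.8
position: [0.4921, -0.1107, 0.0358]
tool_rot: [2.191, 2.124, 0.129]
ft_force: [-2.6, -0.5, 4.3]
grip_width: 0.407
AVG slope -0.96 side -0.31 normal 2.48  sd [0.65 0.6  0.94]
chock stand x -55.5 y 0.1 h -0.1 t 19.10 grip 35.8
ft along slope -1.07  side -0.64 normal 1.06 rot err(tool)  [ 0.      0.0003 -0.0007]
```

```bash
python3 -m crank '{"dp":[[0,0,-0.01],[0,0.15,0],[0,0.15,0],[0,0.15,0],[0,0.15,0],[0,0.15,0],[0,0.15,0],[0,0.1,0]],"delta_rot":[[0,0,0],[0,0,0],[0,0,0],[0,0,0],[0,0,0],[0,0,0],[0,0,0],[0,0,0]]}'; python3 f.py
python3 -m crank '{"dp":[[0,0.1,0],[0,0.1,0],[0,0.1,0],[0,0.1,0],[0,0.1,0],[0,0,0],[0,0,0],[0,0,0]],"delta_rot":[[0,0,0],[0,0,0],[0,0,0],[0,0,0],[0,0,0],[0,0,0],[0,0,0],[0,0,0]]}'; python3 f.py
```

```text
time: 19.9
position: [0.5024, -0.1107, 0.0372]
tool_rot: [2.19, 2.124, 0.13]
ft_force: [0.6, 0.3, -0.4]
grip_width: 0.414
AVG slope -0.01 side -0.20 normal -0.95  sd [0.69 0.49 0.39]
chock stand x -45.7 y 0.2 h 0.0 t 20.20 grip 35.6
ft along slope -0.91  side 0.02 normal -1.03 rot err(tool)  [-0.0002  0.0001 -0.0007]
time: 21.0
position: [0.5047, -0.111, 0.0374]
tool_rot: [2.193, 2.126, 0.125]
ft_force: [-7.6, 0.2, 5.3]
grip_width: 0.411
AVG slope -6.77 side 0.15 normal 5.63  sd [0.43 0.56 0.44]
chock stand x -42.8 y 0.2 h -0.2 t 21.30 grip 35.8
ft along slope -6.88  side 0.11 normal 5.87 rot err(tool)  [-0.0049  0.0001 -0.0008]
```

```bash
python3 snap.py s6 side;python3 snap.py s6b scene; python3 - <<'E'
import cv2,numpy as np
a=cv2.imread("pics/s6.png")[120:220,190:300];b=cv2.imread("pics/s6b.png")[165:265,170:280]
cv2.imwrite("pics/c14.png",cv2.resize(np.hstack([a,b]),None,fx=3.6,fy=3.6,interpolation=2))
for n,f in(("side0","s6"),("side0","s5"),("scene0","s6b")):
    p=cv2.imread(f"pics/{n}.png",0).astype(int);q=cv2.imread(f"pics/{f}.png",0).astype(int)
    sl=np.s_[165:185,222:250] if n=="side0" else np.s_[190:235,200:252]
    print(n,f,abs(p-q)[sl].mean())
E
```

```text
[ 0.5047 -0.111   0.0373] [2.193 2.127 0.125] [-7.54  0.34  4.98] 21.3
[ 0.5047 -0.111   0.0373] [2.193 2.127 0.125] [-7.17  1.33  4.09] 21.35
side0 s6 16.310714285714287
side0 s5 3.1910714285714286
scene0 s6b 10.947435897435897
```

View pics/c14.png

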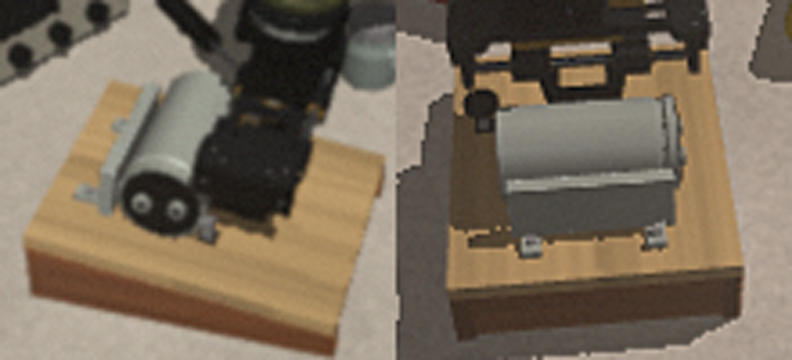

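```bash
python3 - <<'E'
from st import *
s=[]
for k in range(6):
    s.append(ctrl.get_state()); ctrl.get_image("side")
f=np.mean([q["ft_force"] for q in s],0);t=np.mean([q["torque"] for q in s],0)
M=R.from_rotvec(s[-1]["tool_rot"]).as_matrix()
print("F tool",(M.T@f).round(2),"T tool",(M.T@t).round(3), np.std([q["torque"] for q in s],0).round(3), "world T",t.round(3))
W=cam(ctrl,"wrist")
E
python3 snap.py w6
```

```text
F tool [ 0.22 -6.5  -5.73] T tool [1.459 0.145 0.002] [0.017 0.015 0.021] world T [0.189 1.454 0.015]
[ 0.5047 -0.111   0.0374] [2.193 2.126 0.125] [-7.45  0.28  4.08] 21.7
```

View pics/w6.png

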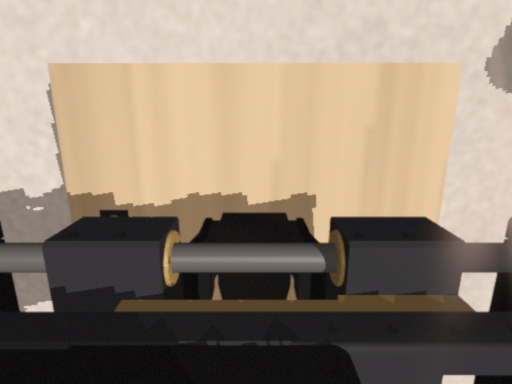

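```bash
python3 -m crank '{"dp":[[0,-0.3,0],[0,-0.4,0],[0,-0.5,0],[0,-0.5,0],[0,-0.3,0],[0,0,0],[0,0,0.02],[0,0,0]],"delta_rot":[[0,0,0],[0,0,0],[0,0,0],[0,0,0],[0,0,0],[0,0,0],[0,0,0],[0,0,0]]}'; python3 f.py; python3 snap.py s7 side; python3 - <<'E'
import cv2,numpy as np
a=cv2.imread("pics/s7.png")[120:220,190:300];b=cv2.imread("pics/side0.png")[120:220,190:300]
cv2.imwrite("pics/c15.png",cv2.resize(np.hstack([a,b]),None,fx=3.6,fy=3.6,interpolation=2))
E
```

```text
time: 22.55
position: [0.4874, -0.1104, 0.0353]
tool_rot: [2.19, 2.124, 0.13]
ft_force: [-0.5, 0.3, -0.9]
grip_width: 0.413
AVG slope 0.08 side -0.09 normal -0.50  sd [0.54 0.48 0.58]
chock stand x -60.2 y 0.2 h -0.1 t 22.85 grip 35.6
ft along slope 0.93  side 0.21 normal -0.91 rot err(tool)  [ 0.0002  0.0002 -0.0006]
[ 0.4874 -0.1104  0.0353] [2.19  2.124 0.13 ] [ 1.04  0.18 -0.79] 22.85
```

View pics/c15.png

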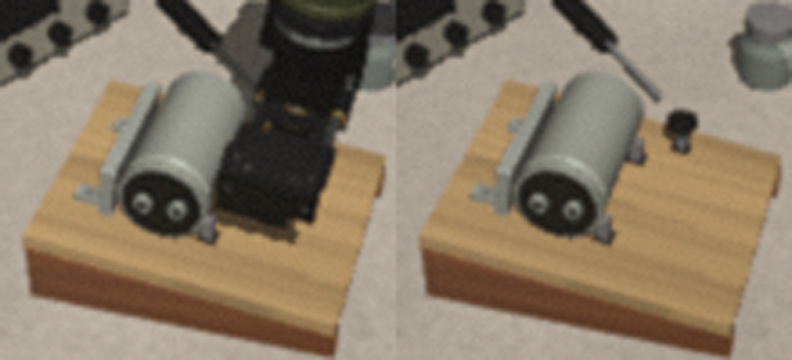

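```bash
python3 -m crank '{"dp":[[0,0,0],[0,0,0],[0,0,0],[0,0.34,-0.6],[0,0,0],[0,0,0],[0,0,0],[0,0,0]],"delta_rot":[[0,0,0],[0,0,0],[0,0,0],[0,0,0],[-0.1,0,0],[-0.1,0,0],[-0.1,0,0],[0,0,0]]}' 4.8
python3 f.py
python3 -m crank '{"dp":[[0,0,0],[0,0,0],[0,0,0],[0,0,0],[0,0,0],[0,0,0],[0,0,0],[0,0,0]],"delta_rot":[[0,0,0],[0,0,0],[0,0,0],[0,0,0],[0,0,0],[0,0,0],[0,0,0],[0,0,0]]}' 2.5 30
python3 f.py;python3 snap.py s8 side; python3 - <<'E'
import cv2,numpy as np
a=cv2.imread("pics/s8.png")[120:220,190:300]
cv2.imwrite("pics/c16.png",cv2.resize(a,None,fx=5,fy=5,interpolation=2))
E
```

```text
time: 23.7
position: [0.4853, -0.1103, 0.0392]
tool_rot: [2.021, 1.956, 0.415]
ft_force: [-0.5, 0.2, -0.6]
grip_width: 0.554
AVG slope 0.18 side -0.01 normal 0.04  sd [0.5  0.47 0.48]
chock stand x -60.1 y 0.3 h 11.2 t 24.00 grip 48.2
ft along slope 0.07  side 0.60 normal 0.36 rot err(tool)  [3.01e-01 1.00e-04 4.00e-04]
time: 24.8
position: [0.4898, -0.1105, 0.0416]
tool_rot: [2.016, 1.955, 0.419]
ft_force: [1.1, 0.8, -0.5]
grip_width: 0.413
AVG slope 0.58 side 0.27 normal -0.12  sd [0.49 0.59 0.51]
chock stand x -62.2 y 0.2 h 10.3 t 25.10 grip 35.8
ft along slope 1.27  side -0.31 normal 0.94 rot err(tool)  [ 0.2998  0.0003 -0.0007]
[ 0.4898 -0.1105  0.0416] [2.016 1.955 0.419] [ 1.14 -0.34  1.09] 25.1
```

View pics/c16.png

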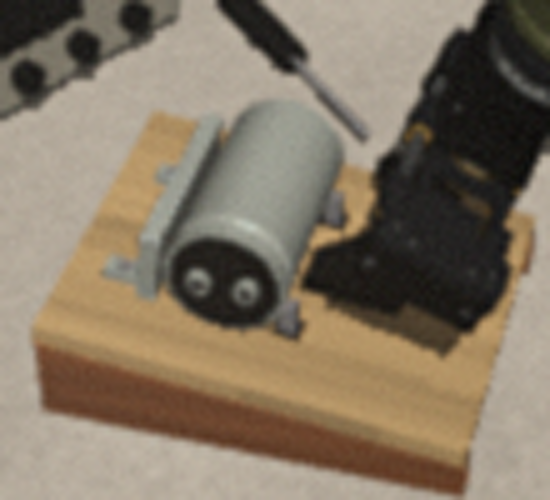

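```bash
python3 - <<'E'
from st import *
s=ctrl.get_state(); M=R.from_rotvec(s["tool_rot"]).as_matrix()
x=-.0602; g=O+ex*x+ey*.0002+np.array([0,0,.055+.1228*x]); o=M.T@(g-s["position"]); print(o)
t=open("st.py").read().replace("[0,.0165,-.0103]",str(o.round(5).tolist())); open("st.py","w").write(t)
print("uphill in tool",(M.T@u).round(4))
E
python3 -m crank '{"dp":[[0,0.19,0.059],[0,0.19,0.059],[0,0.19,0.059],[0,0.19,0.059],[0,0.19,0.059],[0,0.19,0.059],[0,0,0],[0,0,0]],"delta_rot":[[0,0,0],[0,0,0],[0,0,0],[0,0,0],[0,0,0],[0,0,0],[0,0,0],[0,0,0]]}'; python3 f.py
python3 -m crank '{"dp":[[0,0.095,0.0295],[0,0.095,0.0295],[0,0.095,0.0295],[0,0.095,0.0295],[0,0,0],[0,0,0],[0,0,0],[0,0,0]],"delta_rot":[[0,0,0],[0,0,0],[0,0,0],[0,0,0],[0,0,0],[0,0,0],[0,0,0],[0,0,0]]}'; python3 f.py
```

```text
[ 3.19964334e-06  1.41176574e-02 -2.74837278e-04]
uphill in tool [7.000e-04 9.554e-01 2.954e-01]
time: 25.95
position: [0.5018, -0.1108, 0.0429]
tool_rot: [2.016, 1.955, 0.419]
ft_force: [0.1, -0.9, -0.6]
grip_width: 0.412
AVG slope 0.11 side -0.23 normal -0.69  sd [0.16 0.48 0.45]
chock stand x -48.4 y 0.3 h -0.2 t 26.25 grip 35.7
ft along slope -0.00  side 0.06 normal -1.09 rot err(tool)  [ 2.996e-01  2.000e-04 -7.000e-04]
time: 27.05
position: [0.5055, -0.111, 0.0435]
tool_rot: [2.016, 1.955, 0.419]
ft_force: [0.4, -0.3, -1.0]
grip_width: 0.41
AVG slope 0.10 side 0.23 normal -0.73  sd [0.6  0.52 0.53]
chock stand x -44.4 y 0.2 h -0.0 t 27.35 grip 36.0
ft along slope 0.62  side 0.67 normal -0.91 rot err(tool)  [ 0.2998  0.0003 -0.0006]
```

```bash
python3 -m crank '{"dp":[[0,-0.006,0.019],[0,-0.006,0.019],[0,0,0],[0,0,0],[0,0,0],[0,0,0],[0,0,0],[0,0,0]],"delta_rot":[[0,0,0],[0,0,0],[0,0,0],[0,0,0],[0,0,0],[0,0,0],[0,0,0],[0,0,0]]}'; python3 f.py
python3 -m crank '{"dp":[[0,0.095,0.0295],[0,0.095,0.0295],[0,0.095,0.0295],[0,0.095,0.0295],[0,0,0],[0,0,0],[0,0,0],[0,0,0]],"delta_rot":[[0,0,0],[0,0,0],[0,0,0],[0,0,0],[0,0,0],[0,0,0],[0,0,0],[0,0,0]]}'; python3 f.py
```

```text
time: 28.15
position: [0.5057, -0.111, 0.0433]
tool_rot: [2.016, 1.955, 0.419]
ft_force: [-2.9, 1.3, 5.7]
grip_width: 0.408
AVG slope -2.89 side 0.87 normal 6.14  sd [0.44 0.48 0.64]
chock stand x -44.3 y 0.2 h -0.2 t 28.45 grip 35.5
ft along slope -3.24  side 0.09 normal 6.67 rot err(tool)  [ 0.2999  0.0003 -0.0006]
time: 29.25
position: [0.5077, -0.1113, 0.0434]
tool_rot: [2.019, 1.957, 0.416]
ft_force: [-16.8, 1.3, 17.7]
grip_width: 0.41
AVG slope -14.11 side 0.48 normal 20.09  sd [0.41 0.51 0.35]
chock stand x -42.2 y -0.0 h -0.4 t 29.55 grip 35.3
ft along slope -14.35  side 0.88 normal 20.49 rot err(tool)  [ 2.963e-01  2.000e-04 -7.000e-04]
```

```bash
python3 -m crank '{"dp":[[0,-0.095,-0.0295],[0,0.009,-0.029],[0,0.009,-0.029],[0,0,0],[0,0,0],[0,0,0],[0,0,0],[0,0,0]],"delta_rot":[[0,0,0],[0,0,0],[0,0,0],[0,0,0],[0,0,0],[0,0,0],[0,0,0],[0,0,0]]}'; python3 f.py; python3 snap.py s9 side;  python3 - <<'E'
import cv2,numpy as np
a=cv2.imread("pics/s9.png")[120:220,190:300]
cv2.imwrite("pics/c17.png",cv2.resize(a,None,fx=5,fy=5,interpolation=2))
E
```

```text
time: 30.35
position: [0.5085, -0.1108, 0.0438]
tool_rot: [2.016, 1.956, 0.419]
ft_force: [-1.6, -0.6, -1.1]
grip_width: 0.407
AVG slope -1.75 side -0.45 normal -1.57  sd [0.51 0.42 0.35]
chock stand x -41.4 y 0.4 h 0.1 t 30.65 grip 35.8
ft along slope -1.94  side -0.37 normal -1.85 rot err(tool)  [ 0.2997  0.     -0.0004]
[ 0.5085 -0.1108  0.044 ] [2.016 1.956 0.419] [-1.71 -0.31 -2.07] 30.65
```

View pics/c17.png

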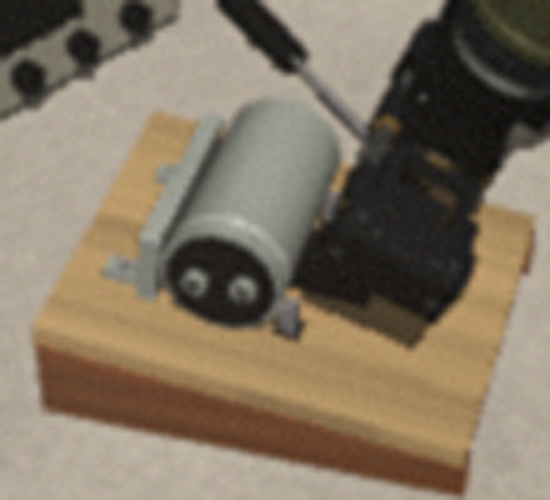

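```bash
python3 -m crank '{"dp":[[0,0.095,0.0295],[0,0.095,0.0295],[0,0,0],[0,0,0],[0,0,0],[0,0,0],[0,0,0],[0,0,0]],"delta_rot":[[0,0,0],[0,0,0],[0,0,0],[0,0,0],[0,0,0],[0,0,0],[0,0,0],[0,0,0]]}'; python3 f.py;  python3 snap.py s10 side
```

```text
time: 31.5
position: [0.5107, -0.1111, 0.0445]
tool_rot: [2.016, 1.955, 0.419]
ft_force: [0.4, 0.1, -2.5]
grip_width: 0.412
AVG slope 0.07 side 0.11 normal -2.08  sd [0.37 0.36 0.54]
chock stand x -39.4 y 0.1 h 0.2 t 31.80 grip 35.8
ft along slope 0.01  side 0.12 normal -2.64 rot err(tool)  [ 0.3     0.0004 -0.0007]
[ 0.5105 -0.1112  0.0443] [2.016 1.955 0.419] [ 0.33  0.11 -2.62] 31.8
```

```bash
python3 -m crank '{"dp":[[0,0.095,0.0295],[0,0.095,0.0295],[0,0.095,0.0295],[0,0,0],[0,0,0],[0,0,0],[0,0,0],[0,0,0]],"delta_rot":[[0,0,0],[0,0,0],[0,0,0],[0,0,0],[0,0,0],[0,0,0],[0,0,0],[0,0,0]]}'; python3 f.py;  python3 snap.py s11 side;python3 - <<'E'
import cv2,numpy as np
a=cv2.imread("pics/s11.png")[120:220,190:300]
cv2.imwrite("pics/c18.png",cv2.resize(a,None,fx=5,fy=5,interpolation=2))
E
```

```text
time: 32.65
position: [0.5125, -0.1111, 0.0441]
tool_rot: [2.018, 1.956, 0.417]
ft_force: [-5.2, 1.1, 0.7]
grip_width: 0.409
AVG slope -4.92 side 0.32 normal 1.33  sd [0.28 0.41 0.37]
chock stand x -37.4 y 0.2 h -0.3 t 32.95 grip 35.5
ft along slope -4.71  side 0.25 normal 1.86 rot err(tool)  [ 0.298  -0.     -0.0007]
[ 0.5126 -0.1111  0.0441] [2.018 1.956 0.417] [-4.9   0.4   1.27] 32.95
```

View pics/c18.png

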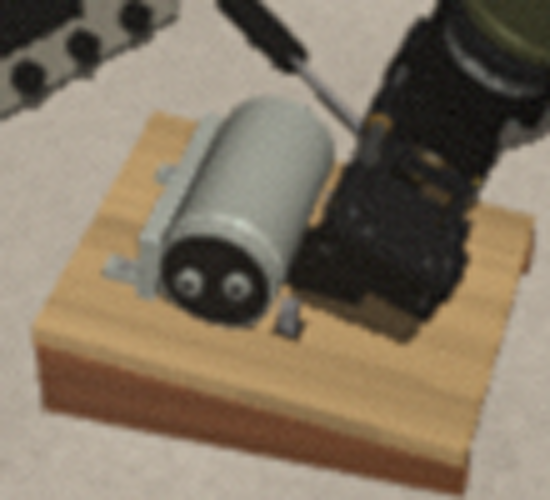

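```bash
python3 -m crank '{"dp":[[0,0.006,-0.019],[0,0,0],[0,0,0],[0,0,0],[0,0,0],[0,0,0],[0,0,0],[0,0,0]],"delta_rot":[[0,0,0],[0,0,0],[0,0,0],[0,0,0],[0,0,0],[0,0,0],[0,0,0],[0,0,0]]}'; python3 f.py
```

```text
time: 33.8
position: [0.5126, -0.1111, 0.0442]
tool_rot: [2.018, 1.956, 0.418]
ft_force: [-4.7, -0.4, -4.0]
grip_width: 0.412
AVG slope -5.22 side -0.54 normal -2.71  sd [0.16 0.29 0.61]
chock stand x -37.4 y 0.2 h -0.2 t 34.10 grip 35.6
ft along slope -5.16  side -0.50 normal -1.75 rot err(tool)  [ 2.981e-01 -1.000e-04 -8.000e-04]
```

```bash
python3 -m crank '{"dp":[[0,0.048,0.015],[0,0,0],[0,0,0],[0,0,0],[0,0,0],[0,0,0],[0,0,0],[0,0,0]],"delta_rot":[[0,0,0],[0,0,0],[0,0,0],[0,0,0],[0,0,0],[0,0,0],[0,0,0],[0,0,0]]}'; python3 f.py
```

```text
time: 34.9
position: [0.5126, -0.1111, 0.0441]
tool_rot: [2.018, 1.957, 0.417]
ft_force: [-8.0, -0.3, -0.9]
grip_width: 0.411
AVG slope -8.14 side -1.09 normal 0.28  sd [0.44 0.36 0.29]
chock stand x -37.4 y 0.3 h -0.3 t 35.20 grip 35.7
ft along slope -7.53  side -1.46 normal 0.60 rot err(tool)  [ 2.971e-01 -2.000e-04 -7.000e-04]
```

```bash
python3 -m crank '{"dp":[[0,0.009,-0.029],[0,0.003,-0.01],[0,0,0],[0,0,0],[0,0,0],[0,0,0],[0,0,0],[0,0,0]],"delta_rot":[[0,0,0],[0,0,0],[0,0,0],[0,0,0],[0,0,0],[0,0,0],[0,0,0],[0,0,0]]}'; python3 f.py; python3 snap.py s12 side; python3 snap.py s12b scene; python3 - <<'E'
import cv2,numpy as np
a=cv2.imread("pics/s12.png")[135:195,205:275];c=cv2.imread("pics/side0.png")[135:195,205:275]
cv2.imwrite("pics/c19.png",cv2.resize(np.hstack([a,c]),None,fx=5.7,fy=5.7,interpolation=2))
E
```

```text
time: 36.0
position: [0.5126, -0.1111, 0.0443]
tool_rot: [2.018, 1.957, 0.417]
ft_force: [-5.9, -1.5, -4.2]
grip_width: 0.412
AVG slope -6.07 side -1.41 normal -3.98  sd [0.59 0.34 0.73]
chock stand x -37.3 y 0.3 h -0.1 t 36.30 grip 35.6
ft along slope -6.53  side -1.38 normal -4.21 rot err(tool)  [ 2.973e-01 -2.000e-04 -8.000e-04]
[ 0.5126 -0.1111  0.0443] [2.018 1.957 0.417] [-6.01 -1.2  -4.97] 36.3
[ 0.5126 -0.1111  0.0443] [2.018 1.957 0.417] [-6.12 -0.21 -4.31] 36.35
```

View pics/c19.png

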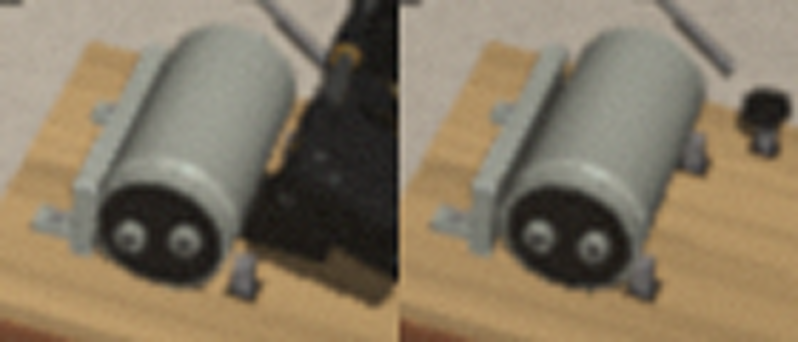

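```bash
python3 -m crank '{"dp":[[0,0.009,-0.029],[0,0,0],[0,0,0],[0,0,0],[0,0,0],[0,0,0],[0,0,0],[0,0,0]],"delta_rot":[[0,0,0],[0,0,0],[0,0,0],[0,0,0],[0,0,0],[0,0,0],[0,0,0],[0,0,0]]}'; python3 f.py
```

```text
time: 37.2
position: [0.5126, -0.111, 0.0446]
tool_rot: [2.018, 1.957, 0.417]
ft_force: [-4.9, -2.3, -8.3]
grip_width: 0.412
AVG slope -5.61 side -1.47 normal -7.14  sd [0.59 0.45 0.5 ]
chock stand x -37.3 y 0.3 h 0.2 t 37.50 grip 36.0
ft along slope -6.88  side -1.48 normal -7.87 rot err(tool)  [ 0.2974 -0.0003 -0.0008]
```

```bash
python3 -m crank '{"dp":[[0,0.03,0.02],[0,0.022,0.017],[0,0,0],[0,0,0],[0,0,0],[0,0,0],[0,0,0],[0,0,0]],"delta_rot":[[0,0,0],[0,0,0],[0,0,0],[0,0,0],[0,0,0],[0,0,0],[0,0,0],[0,0,0]]}'; python3 f.py
```

```text
time: 38.3
position: [0.5127, -0.1111, 0.0443]
tool_rot: [2.019, 1.957, 0.416]
ft_force: [-10.2, -0.1, -4.3]
grip_width: 0.408
AVG slope -9.93 side -1.27 normal -2.54  sd [0.56 0.54 0.43]
chock stand x -37.3 y 0.3 h -0.1 t 38.60 grip 35.7
ft along slope -10.42  side -2.23 normal -2.13 rot err(tool)  [ 0.2961 -0.0004 -0.0008]
```

```bash
python3 -m crank '{"dp":[[0,0,0],[0,0,0],[0,0,0],[0,0,0],[0,0,0],[0,0,0],[0,0,0],[0,0,0]],"delta_rot":[[0,0,0],[0,0,0],[0,0,0],[0,0,0],[0,0,0],[0,0,0],[0,0,0],[0,0,0]]}' 4.8; python3 f.py
python3 -m crank '{"dp":[[0,0,-0.5],[0,0,-1],[0,0,-1.5],[0,0,-2],[0,0,-3],[0,0,-3],[0,0,0],[0,0,0]],"delta_rot":[[0,0,0],[0,0,0],[0,0,0],[0,0,0],[0,0,0],[0,0,0],[0,0,0],[0,0,0]]}'; python3 f.py
 python3 snap.py s13 side; python3 snap.py s13b scene;python3 - <<'E'
import cv2,numpy as np
a=cv2.imread("pics/s13.png")[135:195,205:275];c=cv2.imread("pics/s12.png")[135:195,205:275]
cv2.imwrite("pics/c20.png",cv2.resize(np.hstack([a,c]),None,fx=5.7,fy=5.7,interpolation=2))
E
```

```text
time: 39.4
position: [0.5145, -0.1112, 0.0455]
tool_rot: [2.016, 1.955, 0.419]
ft_force: [0.2, 0.7, 0.7]
grip_width: 0.557
AVG slope 0.18 side 0.30 normal 0.15  sd [0.09 0.36 0.55]
chock stand x -35.5 y 0.2 h 0.8 t 39.70 grip 47.9
ft along slope 0.11  side -0.28 normal 0.08 rot err(tool)  [ 0.2998  0.0003 -0.0007]
time: 40.5
position: [0.4731, -0.1103, 0.1447]
tool_rot: [2.016, 1.958, 0.419]
ft_force: [0.1, -0.2, -0.3]
grip_width: 0.551
AVG slope 0.37 side -0.12 normal -0.22  sd [0.57 0.52 0.3 ]
chock stand x -77.5 y -0.8 h 103.9 t 40.80 grip 47.8
ft along slope 0.45  side 0.80 normal -0.65 rot err(tool)  [ 2.974e-01 -2.000e-04 -5.000e-04]
[ 0.4724 -0.111   0.1441] [2.018 1.957 0.417] [ 0.55  0.78 -0.59] 40.8
[ 0.4725 -0.1111  0.1442] [2.018 1.957 0.417] [ 0.24 -0.4  -0.2 ] 40.85
```

View pics/c20.png

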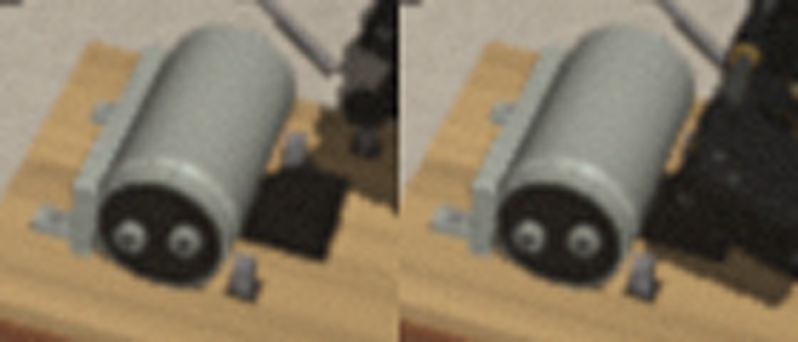

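```bash
python3 -m crank '{"dp":[[0,0,-1],[0,0,0],[0,0,0],[0,0,0],[0,0,0],[0,0,0],[0,0,0],[0,0,0]],"delta_rot":[[0.11,0,0],[0.11,0,0],[0,0,0],[0,0,0],[0,0,0],[0,0,0],[0,0,0],[0,0,0]]}' 0 20
cat > pad.py <<'E'
from st import *
s=ctrl.get_state(); M=R.from_rotvec(s["tool_rot"]).as_matrix()
P=O+ex*-.065+ey*-.08; tip=s["position"]+M@[0,0,-.015]; d=tip-O
print("tip stand x %.1f y %.1f z %.1f"%(d@ex*1e3,d@ey*1e3,d[2]*1e3),"grip",(s["grip_width"]*87).round(1),"t",s["time"],"ft",s["ft_force"].round(1))
for z in(.105,.082,.077,.057):
    print(z,"dp cm",(M.T@(P+[0,0,z]-tip)*100).round(2))
print("down 1cm in tool",(M.T@[0,0,-1]).round(3))
E
python3 pad.py
```

```text
time: 41.7
position: [0.4683, -0.1109, 0.1535]
tool_rot: [2.147, 2.082, 0.21]
ft_force: [0.6, -0.1, -0.1]
grip_width: 0.012Traceback (most recent call last):
  File "pad.py", line 4, in <module>
    print("tip stand x %.1f y %.1f z %.1f"%(d@ex*1e3,d@ey*1e3,d[2]*1e3),"grip",(s["grip_width"]*87).round(1),"t",s["time"],"ft",s["ft_force"].round(1))
                                                                               ^^^^^^^^^^^^^^^^^^^^^^^^^^
AttributeError: 'float' object has no attribute 'round'
```

```bash
sed -i 's/(s\["grip_width"\]\*87).round(1)/s["grip_width"]*87/' pad.py; python3 pad.py
```

```text
tip stand x -97.4 y -0.8 z 168.2 grip 1.0815416426146327 t 41.7 ft [ 0.6 -0.1 -0.1]
0.105 dp cm [-7.92  1.92  6.83]
0.082 dp cm [-7.92  1.47  9.09]
0.077 dp cm [-7.92  1.37  9.58]
0.057 dp cm [-7.92  0.97 11.54]
down 1cm in tool [-0.001 -0.199  0.98 ]
```

```bash
python3 -m crank '{"dp":[[-2,0.5,0],[-3,0.7,0],[-2.9,0.7,1],[0,0,2.5],[0,0,2],[0,0,1.3],[0,0,0],[0,0,0]],"delta_rot":[[0,0,0],[0,0,0],[0,0,0],[0,0,0],[0,0,0],[0,0,0],[0,0,0],[0,0,0]]}'
python3 pad.py; python3 snap.py s14 side; python3 snap.py s14b scene;python3 - <<'E'
import cv2,numpy as np
a=cv2.imread("pics/s14.png")[120:200,205:305];c=cv2.imread("pics/s14b.png")[150:230,160:260]
cv2.imwrite("pics/c21.png",cv2.resize(np.hstack([a,c]),None,fx=4,fy=4,interpolation=2))
E
```

```text
time: 42.5
position: [0.4986, -0.1906, 0.0909]
tool_rot: [2.147, 2.083, 0.21]
ft_force: [0.2, 0.2, 1.1]
grip_width: 0.004
tip stand x -64.7 y -79.6 z 105.6 grip 0.379779436010434 t 42.5 ft [0.2 0.2 1.1]
0.105 dp cm [-0.04 -0.04  0.06]
0.082 dp cm [-0.04 -0.5   2.31]
0.077 dp cm [-0.04 -0.59  2.8 ]
0.057 dp cm [-0.04 -0.99  4.76]
down 1cm in tool [-0.001 -0.199  0.98 ]
[ 0.4986 -0.1906  0.0909] [2.147 2.083 0.21 ] [0.2  0.17 1.09] 42.5
[ 0.4989 -0.1908  0.0915] [2.146 2.082 0.21 ] [-0.81 -0.14  0.07] 42.55
```

View pics/c21.png

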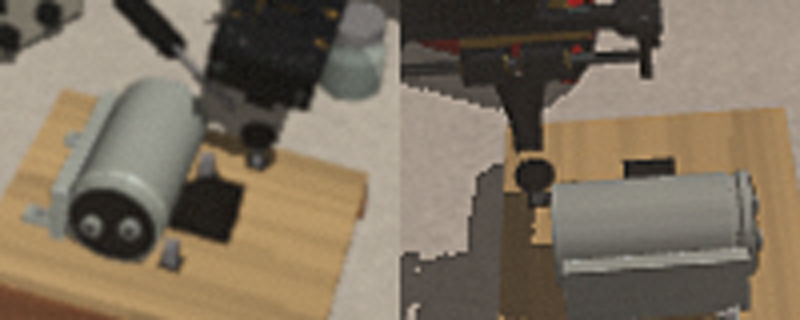

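```bash
python3 -m crank '{"dp":[[0,-0.1,0.5],[0,-0.1,0.5],[0,-0.1,0.5],[0,-0.1,0.49],[0,-0.06,0.29],[0,-0.06,0.29],[0,-0.06,0.29],[0,0,0]],"delta_rot":[[0,0,0],[0,0,0],[0,0,0],[0,0,0],[0,0,0],[0,0,0],[0,0,0],[0,0,0]]}'
python3 pad.py
python3 -m crank '{"dp":[[0,-0.06,0.29],[0,-0.06,0.29],[0,-0.06,0.29],[0,-0.06,0.29],[0,0,0],[0,0,0],[0,0,0],[0,0,0]],"delta_rot":[[0,0,0],[0,0,0],[0,0,0],[0,0,0],[0,0,0],[0,0,0],[0,0,0],[0,0,0]]}'
python3 pad.py
```

```text
time: 43.4
position: [0.4984, -0.1907, 0.0612]
tool_rot: [2.147, 2.083, 0.209]
ft_force: [-0.4, 0.1, 0.7]
grip_width: 0.004
tip stand x -64.9 y -79.7 z 75.9 grip 0.35452870331056524 t 43.4 ft [-0.4  0.1  0.7]
0.105 dp cm [-0.03  0.57 -2.85]
0.082 dp cm [-0.03  0.12 -0.6 ]
0.077 dp cm [-0.03  0.02 -0.11]
0.057 dp cm [-0.03 -0.38  1.85]
down 1cm in tool [-0.001 -0.198  0.98 ]
time: 44.2
position: [0.4982, -0.1906, 0.0492]
tool_rot: [2.148, 2.083, 0.209]
ft_force: [-0.2, 0.3, 0.7]
grip_width: 0.005
tip stand x -65.1 y -79.6 z 63.9 grip 0.41883996949787977 t 44.2 ft [-0.2  0.3  0.7]
0.105 dp cm [-0.03  0.82 -4.02]
0.082 dp cm [-0.03  0.37 -1.77]
0.077 dp cm [-0.04  0.27 -1.28]
0.057 dp cm [-0.04 -0.13  0.68]
down 1cm in tool [-0.001 -0.198  0.98 ]
```

```bash
python3 snap.py s15 side; python3 snap.py s15b scene;python3 - <<'E'
import cv2,numpy as np
a=cv2.imread("pics/s15.png")[120:200,205:305];c=cv2.imread("pics/s15b.png")[150:230,160:260]
cv2.imwrite("pics/c22.png",cv2.resize(np.hstack([a,c]),None,fx=4,fy=4,interpolation=2))
E
```

```text
[ 0.4982 -0.1906  0.0492] [2.148 2.083 0.209] [-0.15  0.31  0.75] 44.2
[ 0.4982 -0.1906  0.0492] [2.148 2.083 0.209] [ 0.3  -0.68  0.29] 44.25
```

View pics/c22.png

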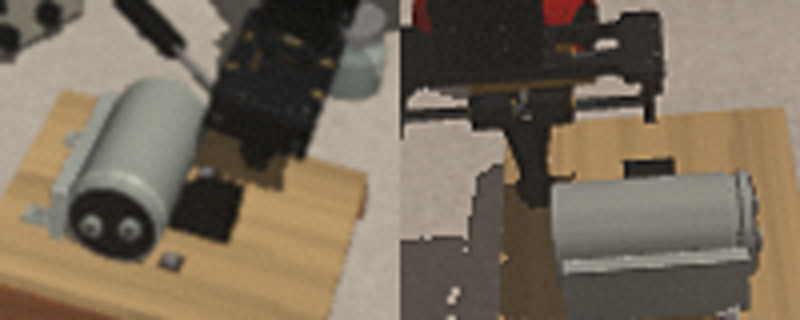

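```bash
python3 -m crank '{"dp":[[0,-0.05,0.24],[0,-0.05,0.24],[0,-0.04,0.2],[0,0,0],[0,0,0],[0,0,0],[0,0,0],[0,0,0]],"delta_rot":[[0,0,0],[0,0,0],[0,0,0],[0,0,0],[0,0,0],[0,0,0],[0,0,0],[0,0,0]]}'
python3 pad.py|head -1
python3 -m crank '{"dp":[[0,-0.02,0.1],[0,-0.02,0.1],[0,0,0],[0,0,0],[0,0,0],[0,0,0],[0,0,0],[0,0,0]],"delta_rot":[[0,0,0],[0,0,0],[0,0,0],[0,0,0],[0,0,0],[0,0,0],[0,0,0],[0,0,0]]}'
python3 pad.py|head -1
```

```text
time: 45.1
position: [0.4983, -0.1907, 0.0425]
tool_rot: [2.147, 2.083, 0.209]
ft_force: [-1.5, 0.7, 4.8]
grip_width: 0.005
tip stand x -65.0 y -79.7 z 57.2 grip 0.4585929702324274 t 45.1 ft [-1.5  0.7  4.8]
time: 45.9
position: [0.4984, -0.1908, 0.0421]
tool_rot: [2.147, 2.083, 0.21]
ft_force: [-8.0, 2.5, 16.5]
grip_width: 0.005
tip stand x -64.9 y -79.8 z 56.8 grip 0.4199038588001436 t 45.9 ft [-8.   2.5 16.5]
```

```bash
python3 -m crank '{"dp":[[0,0.04,-0.2],[0,0.1,-0.5],[0,0.2,-1],[0,0,-2],[0,0,-4],[0,0,-4],[0,-2,-3],[0,-2,0]],"delta_rot":[[0,0,0],[0,0,0],[0,0,0],[0,0,0],[0,0,0],[0,0,0],[0,0,0],[0,0,0]]}'
python3 snap.py s16 side; python3 snap.py s16b scene;python3 - <<'E'
import cv2,numpy as np
a=cv2.imread("pics/s16.png")[120:200,195:295];c=cv2.imread("pics/s16b.png")[160:240,170:270]
cv2.imwrite("pics/c23.png",cv2.resize(np.hstack([a,c]),None,fx=4,fy=4,interpolation=2))
a=cv2.imread("pics/s16.png")[135:195,205:275];c=cv2.imread("pics/s13.png")[135:195,205:275]
cv2.imwrite("pics/c24.png",cv2.resize(np.hstack([a,c]),None,fx=5.7,fy=5.7,interpolation=2))
E
```

```text
time: 46.7
position: [0.4354, -0.1901, 0.1828]
tool_rot: [2.14, 2.077, 0.213]
ft_force: [-0.4, -0.5, 0.3]
grip_width: 0.006
[ 0.4354 -0.1901  0.1828] [2.14  2.077 0.213] [-0.44 -0.48  0.27] 46.7
[ 0.4308 -0.1897  0.1792] [2.147 2.08  0.209] [-3.89  0.77 -2.06] 46.75
```

View pics/c23.png

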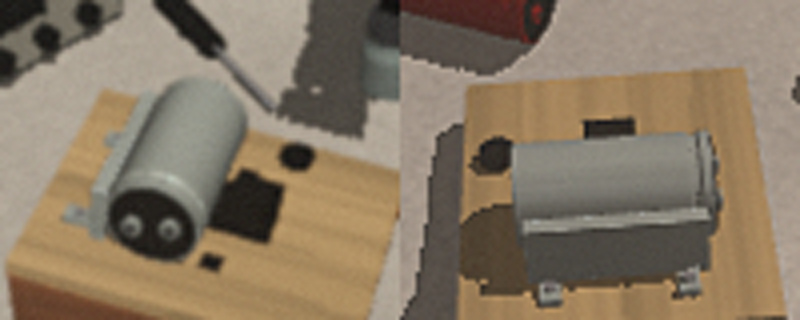

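View pics/c24.png

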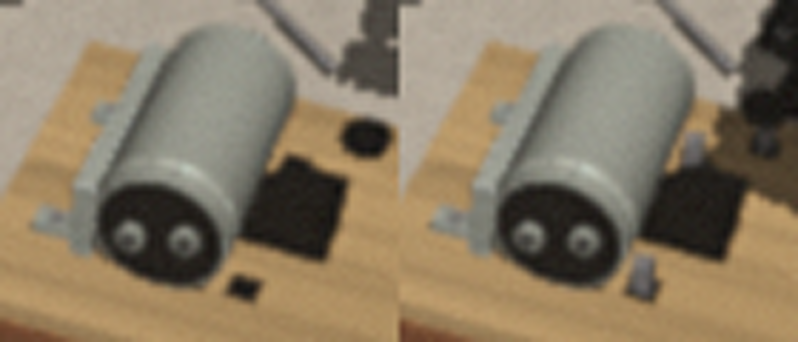

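View pics/s16b.png

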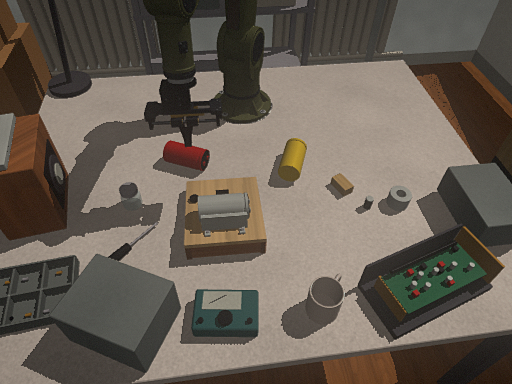

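```bash
python3 -m crank '{"dp":[[0,0,0],[0,0,0],[0,0,0],[0,0,0],[0,0,0],[0,0,0],[0,0,0],[0,0,0]],"delta_rot":[[0,0,0],[0,0,0],[0,0,0],[0,0,0],[0,0,0],[0,0,0],[0,0,0],[0,0,0]]}'
python3 snap.py s17 side; python3 - <<'E'
import cv2,numpy as np
a=cv2.imread("pics/s17.png",0).astype(int)[140:190,215:262];b=cv2.imread("pics/s16.png",0).astype(int)[140:190,215:262];c=cv2.imread("pics/s13.png",0).astype(int)[140:190,215:245];print(abs(a-b).mean(),abs(a[:,:30]-c).mean())
from bench import ctrl; print(ctrl.close_job())
E
```

```text
time: 47.6
position: [0.4333, -0.1888, 0.1773]
tool_rot: [2.147, 2.083, 0.209]
ft_force: [-1.6, -0.7, -0.1]
grip_width: 0.003
[ 0.4333 -0.1888  0.1773] [2.147 2.083 0.209] [-1.56 -0.74 -0.1 ] 47.6
1.9234042553191488 2.302
the job is handed in; nothing more can be done
None
```

I handed the job in at about 47.6 s. The chock alone holds the can against the back rest, but I could not measure exactly how hard the chock bears on it.

- **Chock and can:** I slid the chock thin end first between the posts, and the can rolled about 4–5 mm up to the rest. After I let go, the pictures showed no dark gap between can and rest.
- **Stop:** I pressed the pad until it hit its hard end, about 57 mm above the bench with 16.5 N on the wrist. In the last pictures both posts are below the deck and the can has not moved.
- **Bystanders:** none of them looks moved in the last scene picture; I judged that by eye. The arm stands clear of everything.

**What went wrong or stayed uncertain**
- **First grasp missed:** the fingertips turned out to be about 34 mm shorter than `ctrl.nose_length` implies. I measured this from pictures and corrected for it.
- **First push stopped:** it stalled at about 7 N. From the force direction I judged that the gripper body was touching the can, though deck friction may explain part of it. I backed off and re-gripped the chock tilted.
- **Second push jammed:** it stuck against the deck at about 14 N along the slope and 20 N into it, apparently before the chock reached the can. I eased it and carried on.
- **Chock force on the can:** it was a clean 5.6 N along the slope (8.4 N in all) with the chock just off the deck. My final push read 9.9 N, part of it deck friction, so I put the push on the can at 6–10 N. Across the wedge face that is about 9–15 N, so the top end could exceed the 14 N limit. I did not measure the force after letting go, and it may have dropped a little.

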